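Knock the wash tote free and gather its injector parts in one corner

TASK

The parts tote is locked on its wash stand: using the orange-faced mallet, not the hand, drive the stand's red release pin fully down, then set the mallet back down on the bench. Lift the tote by its handle clear of the stand and tip it, by about 35 degrees, so that its yellow corner is the lowest and the sleeve, the hollow bolt and the spacer all slide into that corner without spilling. Finish still holding the tote up in the air, tilted and still, with the three parts gathered there; leave the clamped injector and the other things on the bench alone.

Things in the scene. Friction and masses are not known exactly. Their poses are not given: they have to be found in the camera images.
- stand: Fixed aluminium wash stand: 170 x 225 mm slab, top 20 mm above the bench, with a 12 mm high rim around the tote (3 mm play). Origin: centre of its underside; y along the tote's length. Blue latch housing, 50 x 50 mm, top 60 mm above the bench, 143 mm from the origin towards -y. Its steel bolt overhangs a lug of the tote and locks it until the red pin is down; then the tote lifts straight up.
- release_pin (a joint): Travel of the red release pin (m): 0 = up (start), 0.012 = fully down. Stiff: a steady downward push of about 6 to 8 N drives it; it stays wherever it is left. It counts as down beyond 0.010.
- pin_top (a point): Centre of the flat top of the red release pin, 16 mm in diameter; it stands 16 mm above the blue housing when up, 4 mm when fully down; the mallet's face comes down on it from above.
- mallet: Mallet, 0.38 kg, standing stably on its lower face; set down the same way. Origin: centre of the lower face. Head: upright cylinder, 45 mm in diameter, 68 mm high, orange faces. Flat-sided level blue handle along the body's -x, 20 mm wide (y), 24 mm high, centre line 34 mm above the lower face, reaching 165 mm from the head's axis. Held level, its lower face strikes.
- mallet_grip (a point): Centre of the mallet handle at the place to grip it, 62 mm from the head's axis and 34 mm above the lower face (34 mm above the bench at the start).
- tote: Open parts tote, dark grey-blue, 130 (x) x 190 (y) mm, walls 45 mm high, 4 mm thick, 0.35 kg, coated inside (sliding friction about 0.14). Origin: centre of its underside, 20 mm above the bench at the start; z up. A bail handle spans it lengthwise. The corner at -x, +y is painted yellow. A lug 12 mm long at the -y end is under the latch bolt.
- tote_handle (a point): Centre of the tote's bail handle, a straight green bar along the tote's y, 14 mm wide (x) and 18 mm high, its centre 115 mm above the tote's underside, midway along.
- yellow_corner (a point): The inner floor corner of the tote where its two yellow walls meet, at (-61, 91, 4) mm in the tote's frame.
- sleeve_mid (a point): Centre of the purple adapter sleeve, a tube 28 mm in diameter and 26 mm high, loose in the tote, 30 g.
- bolt_mid (a point): Centre of the steel hollow bolt, 32 mm high with a hexagonal head 25 mm across corners, loose in the tote, 45 g.
- spacer_mid (a point): Centre of the white ceramic insulator spacer, a ring 30 mm in diameter and 14 mm high, loose in the tote, 25 g.
- clamp: Bystander, fixed: steel base 150 x 120 mm with a V-block, the injector and a toggle clamp, up to 145 mm high. Origin: centre of its underside.
- spanner: Bystander, loose: chrome ring spanner about 210 mm long along its x, 10 mm thick. Origin: centre of its underside.
- boot: Bystander, loose: grey rubber nozzle boot, 36 mm in diameter, 36 mm high. Origin: centre of its underside.
- oil_jar: Bystander, loose: amber jar with a black cap, 48 mm in diameter, 75 mm high. Origin: centre of its underside.
Mind the look-alikes: they are no part of the job. Of the things like the mallet, leave any that is pink; of the rest the smaller one is meant.

How it is judged:
By the outcome, as a careful person would: the job done as asked, in the order asked, and still so for the second after the job is handed in, while the arm keeps its last pose, push and grip.
It also fails if it takes over 51 s, if anything falls off the work surface, if the arm or the gripper's body presses on something with over 40 N, if the wrist force passes 120 N, or if a joint passes its speed limit or range.

ROBOT

A 6-joint arm with a two-finger parallel gripper is mounted at the origin on the work surface. World frame = base frame: x ahead of the robot, y to its left, z up, the work surface at z = 0. Lengths are in m, angles in rad, forces in N, time in s.
With the tool pointing down it reaches from about 0.3 to 0.775 m from the base axis. Payload 14.6 kg.
Tool frame: the origin (TCP) lies at the very end of the fingers, on their centre line; the grasp point (between the pads) lies manip.tcp_to_grasp behind it (manip.tcp_to_grasp is the distance from the TCP to the grasp point, in m); y points along the fingers, z is the direction in which the jaws open and shut, and the axes are right-handed (so a half turn about y gives the same grasp; the last joint's range is limited). The gripper opens to 94 mm and grips with 3 to 60 N. Pads are 16 mm wide; open, the fingers measure 119 mm over their backs; the gripper's body (75 mm by 177 mm) begins 78 mm behind the grasp point.
Start: joints at [1.109, 0.3, 1.521, -0, 1.321, -0.067], TCP at [0.212, 0.508, 0.205] pointing down, gripper open.
Joint ranges: [-3.03, 3.03], [-0.79, 2.21], [0.23, 2.52], [-1.04, 4.18], [0, 3.07], [-2.55, 2.55]. Speed limits (rad/s): [2.22, 2.22, 2.57, 3.14, 3.14, 3.14].

INTERFACE

Orientations are given as a unit quaternion [w, x, y, z].
In Python, from rig import status, capture, job_done, manip gives the robot as it stands.
- The arm moves only by the tool send_rows, never from a script. Its argument "rows" is a list of rows, each a list of 4 numbers: the shift along the tool's x, y, z in mm, then the turn about the tool's y in degrees. A call has exactly 5 rows; each row is the pose to reach, as a shift and turn from the pose measured when the call began, along the tool's axes at that moment; what a row does not reach only later rows make up. A row lasts 1/10 s, in which the tool goes at most 50 mm and 8.59 degrees, less where a joint would pass 70% of its speed; a pose out of reach is approached as far as the arm can. A call with a gripper value outside its range is refused whole. "claw" is the closure, from -1 (fully open) to 1 (shut), set as the call begins (left out, the last holds). The fingers move at their own pace and stop on an object; "squeeze" is the grip in N (left out, the last holds). Time passes only in rows, so rows that repeat a pose let the fingers close, or fill a call up. It gives the time, the measured TCP pose, the force and the opening at its end, in the units of the state.
- status.observe(): the state, without advancing time (a new reading comes with each control period).
- capture(name): name is "side" or "top"; returns a dict with "image" (400x640x3 uint8, blue, green, red), "fx", "fy", "cx", "cy" (pixels), "world_from_camera" (4x4, takes a point from camera to world coordinates). Camera axes: x right, y down, z forward; pixel columns grow to the right and rows downward; lengths in m; the calibration is good to about 2 mm. A picture is of the moment at which its call begins. There is no depth.
- job_done(): hands the job in, once; it reports no verdict.
The state is a dict: "time": time; "joints": joint angles; "dq": joint speeds; "effort": joint torques, N m; "tool_pos": TCP position; "tcp_rot": TCP orientation; "ft_force": force on the tool from outside, world axes, zero at the start; "moment": the same for the moment, N m; "finger_gap": opening from 0.0 (shut) to 1.0 (fully open).
Only numpy, scipy, OpenCV 4.12 (cv2) and the standard library are available. Lean on these libraries where they do the work, as an engineer would, in place of code of your own. Each camera call takes 0.05 s, during which the arm holds its last target. There are 200 camera calls.

## Working session

There is one attempt and no reset: what is moved stays moved. The work goes in short steps, Python scripts to look and compute and a tool call to move; the robot and the scene stay as the last step left them, time stands still between calls to the robot, and variables do not carry over. Pictures are saved under pics/ and viewed, about 8 in all and at most 12, crops included, and the job is handed in when it is done.

Besides the shell and the picture viewer there is one more tool, called after "Request:" by a JSON object that holds its "method" and its "body", one argument or row to a line. send_rows: Moves the arm, as the interface text tells. Its arguments: {"type":"object","properties":{"rows":{"type":"array"},"claw":{"type":"number"},"squeeze":{"type":"number"}},"required":["rows"]}

```bash
mkdir -p pics; ls; cat > h.py <<'E'
import numpy as np,cv2
from rig import status,capture,job_done,manip
from scipy.spatial.transform import Rotation as R
def snap(n,f,crop=None,s=1):
    c=capture(n); np.savez('pics/'+f+'.npz',**{k:np.asarray(v) for k,v in c.items()})
    cv2.imwrite('pics/'+f+'.png',c['image']); return c
def ray(c,u,v):
    T=np.asarray(c['world_from_camera']); d=T[:3,:3]@np.array([(u-c['cx'])/c['fx'],(v-c['cy'])/c['fy'],1]); return T[:3,3],d
def atz(c,u,v,z):
    o,d=ray(c,u,v); return o+d*(z-o[2])/d[2]
def proj(c,p):
    T=np.asarray(c['world_from_camera']); q=T[:3,:3].T@(np.asarray(p)-T[:3,3]); return c['fx']*q[0]/q[2]+c['cx'],c['fy']*q[1]/q[2]+c['cy']
def load(f): return {k:v for k,v in np.load('pics/'+f+'.npz').items()}
def pose():
    s=status.observe(); q=s['tcp_rot']; return s,np.array(s['tool_pos']),R.from_quat([q[1],q[2],q[3],q[0]])
E
python3 - <<'E'
from h import *
for n in('top','side'):
    c=snap(n,n+'0'); print(n,c['fx'],c['cx'],c['cy'],np.round(c['world_from_camera'],3).tolist())
s,p,r=pose(); print(s,r.as_matrix().round(3).tolist(),manip.tcp_to_grasp)
E
```

```text
pics
top 390.0254842863993 319.9173696531189 195.2049855403486 [[0.0, -0.997, 0.072, 0.527], [-1.0, -0.001, -0.012, 0.037], [0.012, -0.072, -0.997, 1.217], [0.0, 0.0, 0.0, 1.0]]
side 456.9235670576553 321.92897171111224 191.1576761598027 [[0.961, -0.148, 0.235, 0.308], [-0.278, -0.541, 0.794, -0.909], [0.009, -0.828, -0.561, 0.797], [0.0, 0.0, 0.0, 1.0]]
{'time': 0.1, 'joints': array([ 1.10937600e+00,  3.00386425e-01,  1.52147904e+00, -2.28322941e-05,
        1.32065905e+00, -6.65948676e-02]), 'dq': array([-0.00027202, -0.00118748, -0.00195006, -0.00123799,  0.00341104,
       -0.00043516]), 'effort': array([-5.88285457e-04, -5.32648408e+01, -3.53275466e+01,  7.08730705e-02,
        2.35499628e-02, -9.11484358e-05]), 'tool_pos': array([0.21146862, 0.50749583, 0.20497593]), 'tcp_rot': array([-0.69305309,  0.69369327, -0.1387634 ,  0.13860655]), 'ft_force': array([ 0.60270307, -0.45593596, -0.6626115 ]), 'moment': array([-0.00162949, -0.02543015, -0.00235501]), 'finger_gap': 1.001290214085214} [[0.923, -0.0, 0.385], [-0.385, -0.001, 0.923], [-0.0, -1.0, -0.001]] 0.0188
```

View pics/top0.png

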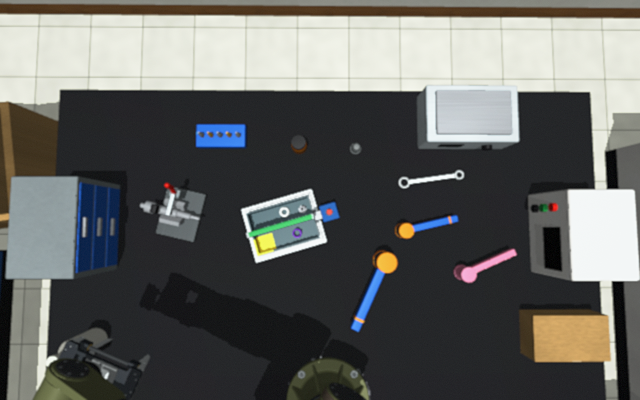

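View pics/side0.png

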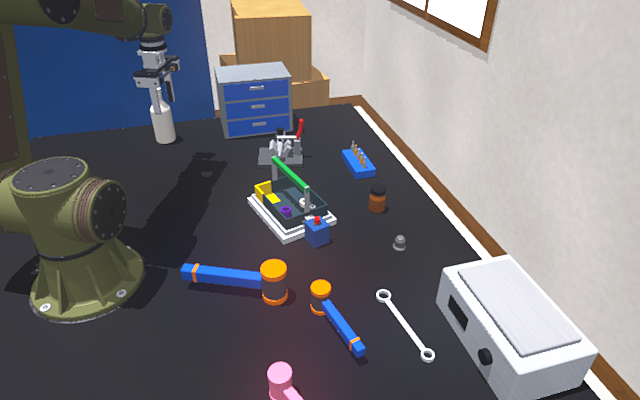

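The top view shows three mallets: a large orange one (386,262), a smaller orange one (405,230) and a pink one (467,272). The smaller orange one fits. I'll confirm it in a crop. The tote is at about (285,226), with its yellow corner at (265,243) and the pin at (330,211).

```bash
python3 - <<'E'
from h import *
im=cv2.imread('pics/top0.png')[180:290,235:475]
cv2.imwrite('pics/c1.png',cv2.resize(im,None,fx=3.3,fy=3.3,interpolation=cv2.INTER_CUBIC))
im=cv2.imread('pics/side0.png')[150:360,235:435]
cv2.imwrite('pics/c2.png',cv2.resize(im,None,fx=2.8,fy=2.8,interpolation=cv2.INTER_CUBIC))
E
```

```text
(no output)
```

View pics/c1.png

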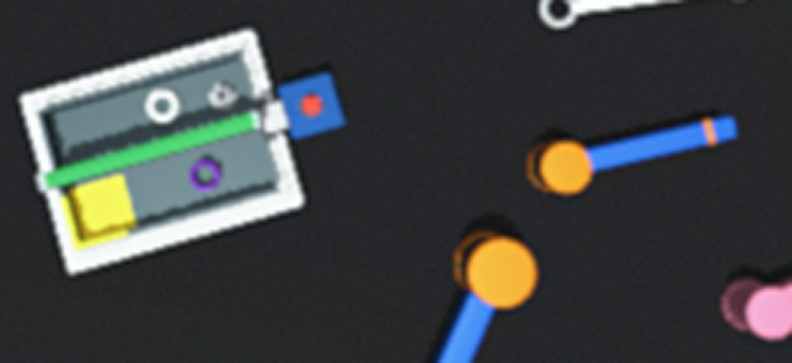

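View pics/c2.png

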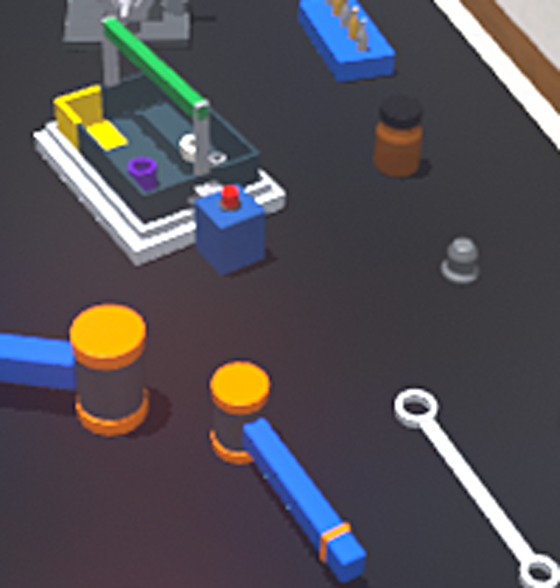

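The crops confirm it. The small orange mallet's head top is at top (406.8,230.6) and side (320.7,287.9); the other orange one is clearly bigger. The red pin is at top (329.5,211.8) and side (317,218).

```bash
python3 - <<'E'
from h import *
t=load('top0');s=load('side0')
a=lambda u,v:(235+u/3.3-.35,180+v/3.3-.35); b=lambda u,v:(235+u/2.8-.3,150+v/2.8-.3)
def tri(p,q):
    (o1,d1),(o2,d2)=ray(t,*p),ray(s,*q); k=np.linalg.lstsq(np.c_[d1,-d2],o2-o1,rcond=None)[0]
    x,y=o1+k[0]*d1,o2+k[1]*d2; return (x+y)/2,np.linalg.norm(x-y)
for n,p,q,z in [('head',(567,167),(240,386),.068),('hend',(737,127),(345,556),.046),('pin',(312,105),(230,188),.076),('bar+y',(48,181),(107,22),.144),('bar-y',(256,121),(203,103),.144)]:
    print(n,np.round(tri(a(*p),b(*q)),4) if 0 else tri(a(*p),b(*q)),atz(t,*a(*p),z).round(4),atz(s,*b(*q),z).round(4))
E=[(20,97),(252,30),(303,205),(72,273)]
P=[atz(t,*a(*p),.032) for p in E]
print('stand corners',np.round(P,4).tolist(),'centre',np.mean(P,0), 'len',np.linalg.norm(P[0]-P[1]),np.linalg.norm(P[1]-P[2]))
d=P[0]-P[1]+P[3]-P[2]; print('tote y dir deg',np.degrees(np.arctan2(d[1],d[0])))
E
```

```text
head (array([ 0.50763915, -0.23180118,  0.06466467]), np.float64(0.00045877165929512914)) [ 0.5075 -0.231   0.068 ] [ 0.507  -0.2349  0.068 ]
hend (array([ 0.5409497 , -0.39058664,  0.04815035]), np.float64(0.0051389284493063014)) [ 0.5434 -0.3922  0.046 ] [ 0.5391 -0.3886  0.046 ]
pin (array([ 0.5628662 , -0.00337908,  0.07892717]), np.float64(0.0012515914706057647)) [ 0.5623 -0.0033  0.076 ] [5.645e-01 2.000e-04 7.600e-02]
bar+y (array([0.49601359, 0.21838337, 0.14230427]), np.float64(0.0023584999423131693)) [0.4972 0.2179 0.144 ] [0.4944 0.2158 0.144 ]
bar-y (array([0.54888862, 0.04525537, 0.14446161]), np.float64(0.004093944414771474)) [0.5469 0.0457 0.144 ] [0.5511 0.0455 0.144 ]
stand corners [[0.5709, 0.2634, 0.032], [0.6329, 0.0505, 0.032], [0.4722, 0.0035, 0.032], [0.4108, 0.2138, 0.032]] centre [0.52170503 0.13277877 0.032     ] len 0.22179089192469922 0.1674624142520903
tote y dir deg 106.26494712416807
```

```bash
cat >> h.py <<'E'
def go(target,zang=None):
    "tool-axis shift (mm) and turn (deg) to a world TCP target, jaw axis at world angle zang (mod 180)"
    s,p,r=pose(); M=r.as_matrix(); d=M.T@(np.asarray(target)-p)*1e3
    cur=np.degrees(np.arctan2(M[1,2],M[0,2])); t=0 if zang is None else -((zang-cur+90)%180-90)
    print('t %.2f'%s['time'],'p',p.round(4),'tilt %.2f'%np.degrees(np.arccos(min(1,-M[2,1]))),'yax',M[:,1].round(3),'zang %.1f'%cur,'q',np.round(s['joints'],3),'F',np.round(s['ft_force'],1),'gap %.3f'%s['finger_gap'],'-> shift',d.round(1),'turn %.1f'%t)
E
python3 - <<'E'
from h import *
print([a for a in dir(manip) if a[0]!='_'],[a for a in dir(status) if a[0]!='_'])
go((.6,0,.40),12.2)
E
```

```text
['Unreachable', 'tcp_to_grasp'] ['observe']
t 0.10 p [0.2115 0.5075 0.205 ] tilt 0.05 yax [-0.    -0.001 -1.   ] zang 67.4 q [ 1.109  0.3    1.521 -0.     1.321 -0.067] F [ 0.6 -0.5 -0.7] gap 1.001 -> shift [ 553.8 -194.7 -319.2] turn 55.2
```

Request:
{"method": "send_rows", "body": {
  "rows": [
    [40, -20, -23, 8],
    [80, -40, -46, 16],
    [120, -60, -70, 24],
    [160, -75, -95, 32],
    [200, -90, -115, 40]
  ],
  "claw": -1
}}

```text
time: 0.6
tool_pos: [0.3524, 0.3226, 0.2958]
tcp_rot: [-0.603, 0.603, -0.369, 0.369]
ft_force: [0.2, 0.1, 0.5]
finger_gap: 1.001
```

```bash
python3 -c "
from h import *
go((.6,0,.40),12.2)"
```

```text
t 0.60 p [0.3524 0.3226 0.2958] tilt 0.05 yax [-0.    -0.001 -1.   ] zang 27.1 q [ 0.665  0.08   1.573 -0.     1.489  0.193] F [0.2 0.1 0.5] gap 1.001 -> shift [ 400.  -104.    73.6] turn 14.9
```

Request:
{"method": "send_rows", "body": {
  "rows": [
    [45, -20, 9, 3],
    [90, -40, 18, 6],
    [135, -60, 27, 9],
    [180, -80, 36, 12],
    [225, -104, 45, 15]
  ]
}}

```text
time: 1.1
tool_pos: [0.4934, 0.1437, 0.3985]
tcp_rot: [-0.549, 0.55, -0.445, 0.445]
ft_force: [-0.2, 0.9, 0.8]
finger_gap: 1.002
```

```bash
python3 -c "
from h import *
go((1.0,0,.40),12.2)"
```

```text
t 1.10 p [0.4934 0.1437 0.3985] tilt 0.09 yax [-0.001 -0.001 -1.   ] zang 11.9 q [ 2.130e-01  1.530e-01  1.263e+00 -1.000e-03  1.727e+00  4.000e-03] F [-0.2  0.9  0.8] gap 1.002 -> shift [245.3  -2.  465.9] turn -0.3
```

Request:
{"method": "send_rows", "body": {
  "rows": [
    [20, 0, 50, 0],
    [40, 0, 100, 0],
    [60, 0, 150, 0],
    [80, 0, 200, 0],
    [100, 0, 250, 0]
  ]
}}

```text
time: 1.6
tool_pos: [0.7067, 0.1072, 0.3991]
tcp_rot: [-0.548, 0.55, -0.446, 0.445]
ft_force: [0.4, 0.2, -0.4]
finger_gap: 0.998
```

Request:
{"method": "send_rows", "body": {
  "rows": [
    [0, 0, 50, 0],
    [0, 0, 100, 0],
    [0, 0, 150, 0],
    [0, 0, 200, 0],
    [0, 0, 250, 0]
  ]
}}

```text
time: 2.1
tool_pos: [0.7665, 0.1252, 0.3428]
tcp_rot: [0.557, -0.541, 0.438, -0.453]
ft_force: [0.6, 0.0, 0.4]
finger_gap: 0.997
```

```bash
python3 -c "
from h import *
go((1.0,0,.40),12.2)"
```

```text
t 2.10 p [0.7665 0.1252 0.3428] tilt 1.73 yax [ 0.03   0.004 -1.   ] zang 11.9 q [ 1.150e-01  9.310e-01  2.350e-01  1.000e-03  1.946e+00 -9.300e-02] F [0.6 0.  0.4] gap 0.997 -> shift [170.7 -50.7 204.3] turn -0.3
```

Request:
{"method": "send_rows", "body": {
  "rows": [
    [0, -250, 300, 0],
    [0, -250, 300, 0],
    [0, -250, 300, 0],
    [0, -250, 300, 0],
    [0, -250, 300, 0]
  ]
}}

```text
time: 2.6
tool_pos: [0.7525, 0.129, 0.3839]
tcp_rot: [0.565, -0.532, 0.43, -0.46]
ft_force: [-0.2, -0.2, -0.6]
finger_gap: 1.003
```

```bash
python3 -c "
from h import *
go((1.0,0,.40),12.2)"
```

```text
t 2.60 p [0.7525 0.129  0.3839] tilt 3.62 yax [ 0.063  0.01  -0.998] zang 11.9 q [ 0.121  0.877  0.235  0.002  1.966 -0.086] F [-0.2 -0.2 -0.6] gap 1.003 -> shift [177.3  -1.8 216.2] turn -0.3
```

Request:
{"method": "send_rows", "body": {
  "rows": [
    [0, -600, 1500, 0],
    [0, -600, 1500, 0],
    [0, -600, 1500, 0],
    [0, -600, 1500, 0],
    [0, -600, 1500, 0]
  ]
}}

```text
time: 3.1
tool_pos: [0.7676, 0.1389, 0.3701]
tcp_rot: [0.573, -0.524, 0.423, -0.467]
ft_force: [-0.8, 0.4, -0.1]
finger_gap: 0.999
```

```bash
python3 -c "
from h import *
go((1.0,0,.40),12.2)"
```

```text
t 3.10 p [0.7676 0.1389 0.3701] tilt 5.42 yax [ 0.093  0.015 -0.996] zang 11.9 q [ 0.131  0.896  0.236  0.003  1.915 -0.075] F [-0.8  0.4 -0.1] gap 0.999 -> shift [183.9 -10.2 200.7] turn -0.3
```

```bash
cat > kin.py <<'E'
import numpy as np
D=[(.3004,1.5215,1.3207,.2115,.5075,.205),(.08,1.573,1.489,.3524,.3226,.2958),(.153,1.263,1.727,.4934,.1437,.3985),(.931,.235,1.946,.7665,.1252,.3428),(.877,.235,1.966,.7525,.129,.3839),(.896,.236,1.915,.7676,.1389,.3701)]
A=[];b=[]
for q2,q3,q5,x,y,z in D:
    s,S=q2+q3,q2+q3+q5
    A+=[[1,np.sin(q2),np.sin(s),np.cos(s),0,np.sin(S)],[0,np.cos(q2),np.cos(s),-np.sin(s),1,np.cos(S)]]; b+=[np.hypot(x,y),z]
K,res,rk,sv=np.linalg.lstsq(np.array(A),np.array(b),rcond=None)
def fk(q2,q3,q5):
    a,L1,B,C,h,T=K; s,S=q2+q3,q2+q3+q5
    return a+L1*np.sin(q2)+B*np.sin(s)+C*np.cos(s)+T*np.sin(S), h+L1*np.cos(q2)+B*np.cos(s)-C*np.sin(s)+T*np.cos(S)
if __name__=='__main__':
    print(K.round(3),res,rk,sv.round(3))
    for q2 in(-.79,-.6,-.4,-.2,0,.2,.4): print(q2,'j3max r,z',np.round(fk(q2,2.52,np.pi-q2-2.52),3),'j5=0',np.round(fk(q2,min(2.52,np.pi-q2),0),3))
E
python3 kin.py
```

```text
[0.001 0.424 0.448 0.041 0.22  0.269] [4.77388433e-08] 6 [4.685 3.556 1.059 0.487 0.204 0.035]
-0.79 j3max r,z [0.136 0.138] j5=0 [0.401 0.364]
-0.6 j3max r,z [0.169 0.109] j5=0 [0.422 0.286]
-0.4 j3max r,z [0.197 0.073] j5=0 [0.426 0.201]
-0.2 j3max r,z [0.217 0.031] j5=0 [0.414 0.117]
0 j3max r,z [ 0.229 -0.013] j5=0 [0.386 0.037]
0.2 j3max r,z [ 0.232 -0.059] j5=0 [ 0.342 -0.035]
0.4 j3max r,z [ 0.225 -0.105] j5=0 [ 0.284 -0.098]
```

Request:
{"method": "send_rows", "body": {
  "rows": [
    [0, 0, -45, 8],
    [0, 0, -95, 16],
    [0, 0, -145, 24],
    [0, 0, -195, 32],
    [0, 0, -240, 40]
  ]
}}

```text
time: 3.6
tool_pos: [0.6053, 0.1044, 0.3553]
tcp_rot: [-0.444, 0.385, -0.557, 0.587]
ft_force: [0.9, -1.4, 1.0]
finger_gap: 0.999
```

```bash
python3 -c "
from h import *
go((.30,.048,.25),-81)"
```

```text
t 3.60 p [0.6053 0.1044 0.3553] tilt 5.40 yax [ 0.093  0.015 -0.996] zang -18.2 q [0.109 0.332 1.142 0.005 1.573 0.426] F [ 0.9 -1.4  1. ] gap 0.999 -> shift [ 152.5   75.6 -280.1] turn 62.8
```

Request:
{"method": "send_rows", "body": {
  "rows": [
    [22, 10, -41, 8],
    [45, 20, -82, 16],
    [68, 30, -124, 24],
    [90, 40, -165, 32],
    [112, 50, -205, 40]
  ]
}}

```text
time: 4.1
tool_pos: [0.3794, 0.0625, 0.2827]
tcp_rot: [-0.225, 0.159, -0.676, 0.684]
ft_force: [-0.5, -0.1, 0.6]
finger_gap: 0.998
```

```bash
python3 -c "
from h import *
go((.26,.042,.12),-81)"
```

```text
t 4.10 p [0.3794 0.0625 0.2827] tilt 5.42 yax [ 0.093  0.015 -0.996] zang -58.5 q [ 0.061 -0.2    1.869  0.01   1.378  1.08 ] F [-0.5 -0.1  0.6] gap 0.998 -> shift [126.2 150.6 -50.6] turn 22.5
```

Request:
{"method": "send_rows", "body": {
  "rows": [
    [20, 35, -8, 5],
    [45, 70, -18, 10],
    [75, 100, -30, 15],
    [100, 130, -40, 20],
    [126, 150, -50, 22]
  ]
}}

```text
time: 4.6
tool_pos: [0.2589, 0.0414, 0.1189]
tcp_rot: [0.091, -0.025, 0.707, -0.701]
ft_force: [0.3, 1.0, 0.7]
finger_gap: 1.003
```

```bash
python3 -c "
from h import *
go((.16,.026,.02),-81)"
```

```text
t 4.60 p [0.2589 0.0414 0.1189] tilt 5.36 yax [ 0.092  0.015 -0.996] zang -80.6 q [ 0.003 -0.369  2.382  0.017  1.036  1.403] F [0.3 1.  0.7] gap 1.003 -> shift [108.9  89.1  -0.8] turn 0.4
```

Request:
{"method": "send_rows", "body": {
  "rows": [
    [50, 25, 0, 0],
    [100, 50, 0, 0],
    [150, 70, 0, 0],
    [200, 90, 0, 0],
    [250, 110, 0, 0]
  ]
}}

```text
time: 5.1
tool_pos: [0.1924, 0.0295, 0.1036]
tcp_rot: [0.08, -0.035, 0.706, -0.702]
ft_force: [0.1, 0.0, -0.3]
finger_gap: 0.999
```

```bash
python3 -c "
from h import *
go((.16,.026,.02),-81)"
```

```text
t 5.10 p [0.1924 0.0295 0.1036] tilt 3.68 yax [ 0.063  0.011 -0.998] zang -80.6 q [-0.057 -0.56   2.518  0.016  1.121  1.343] F [ 0.1  0.  -0.3] gap 0.999 -> shift [37.9 81.3 -1.8] turn 0.4
```

Request:
{"method": "send_rows", "body": {
  "rows": [
    [100, 110, 0, 0],
    [150, 150, 0, 0],
    [200, 150, 0, 0],
    [250, 150, 0, 0],
    [250, 150, 0, 0]
  ]
}}

```text
time: 5.6
tool_pos: [0.1956, 0.0266, 0.0895]
tcp_rot: [0.07, -0.046, 0.706, -0.703]
ft_force: [-0.1, -0.4, -0.0]
finger_gap: 1.002
```

```bash
python3 -c "
from h import *
go((.16,.026,.02),-81)"
```

```text
t 5.60 p [0.1956 0.0266 0.0895] tilt 1.99 yax [ 0.034  0.007 -0.999] zang -80.6 q [-0.064 -0.484  2.519  0.011  1.074  1.338] F [-0.1 -0.4 -0. ] gap 1.002 -> shift [37.6 68.2 -5.1] turn 0.4
```

Request:
{"method": "send_rows", "body": {
  "rows": [
    [100, 110, 0, 0],
    [150, 150, 0, 0],
    [200, 150, 0, 0],
    [250, 150, 0, 0],
    [250, 150, 0, 0]
  ]
}}

```text
time: 6.1
tool_pos: [0.2058, 0.0194, 0.0615]
tcp_rot: [0.059, -0.057, 0.706, -0.703]
ft_force: [-0.4, -0.9, 0.2]
finger_gap: 1.003
```

```bash
python3 -c "
from h import *
go((.45,-.2526,.20),12.2)"
```

```text
t 6.10 p [0.2058 0.0194 0.0615] tilt 0.32 yax [ 0.003  0.004 -1.   ] zang -80.6 q [-0.09  -0.341  2.519  0.006  0.961  1.313] F [-0.4 -0.9  0.2] gap 1.003 -> shift [-197.1 -138.8  307.7] turn 87.2
```

Request:
{"method": "send_rows", "body": {
  "rows": [
    [0, -48, 0, -8],
    [-10, -90, 15, -16],
    [-30, -125, 45, -24],
    [-55, -139, 85, -32],
    [-80, -139, 125, -40]
  ]
}}

```text
time: 6.6
tool_pos: [0.3015, -0.0881, 0.2032]
tcp_rot: [-0.296, 0.29, -0.643, 0.644]
ft_force: [1.1, 1.3, 1.4]
finger_gap: 1.002
```

```bash
python3 -c "
from h import *
go((.5207,-.2926,.17),12.2)"
```

```text
t 6.60 p [ 0.3015 -0.0881  0.2032] tilt 0.53 yax [ 0.009  0.002 -1.   ] zang -41.0 q [-0.406 -0.266  2.101  0.006  1.298  0.308] F [1.1 1.3 1.4] gap 1.002 -> shift [ 10.7  34.8 299.4] turn -53.2
```

Request:
{"method": "send_rows", "body": {
  "rows": [
    [2, 0, 48, -8],
    [4, 0, 96, -16],
    [6, 5, 144, -24],
    [8, 15, 192, -32],
    [9, 25, 240, -40]
  ]
}}

```text
time: 7.1
tool_pos: [0.4777, -0.2542, 0.1803]
tcp_rot: [-0.5, 0.494, -0.501, 0.505]
ft_force: [-0.5, 0.1, 0.1]
finger_gap: 0.999
```

```bash
python3 -c "
from h import *
go((.5207,-.2926,.07),12.2)"
```

```text
t 7.10 p [ 0.4777 -0.2542  0.1803] tilt 0.58 yax [ 0.01   0.002 -1.   ] zang -0.7 q [-0.56   0.297  1.585  0.007  1.252 -0.55 ] F [-0.5  0.1  0.1] gap 0.999 -> shift [ 38.1 110.7  42.3] turn -12.9
```

Request:
{"method": "send_rows", "body": {
  "rows": [
    [12, 20, 14, -5],
    [26, 45, 29, -10],
    [38, 70, 42, -13],
    [38, 95, 42, -13],
    [38, 110, 42, -13]
  ]
}}

```text
time: 7.6
tool_pos: [0.5196, -0.2926, 0.0698]
tcp_rot: [0.553, -0.548, 0.442, -0.446]
ft_force: [0.4, 0.8, -0.4]
finger_gap: 1.002
```

```bash
python3 - <<'E'
from h import *
go((.5207,-.2926,.0152),12.2)
c=snap('top','t1'); d=snap('side','s1')
im=np.hstack([cv2.resize(c['image'][170:290,360:480],None,fx=3.3,fy=3.3,interpolation=2),cv2.resize(d['image'][250:370,260:380],None,fx=3.3,fy=3.3,interpolation=2)])
cv2.imwrite('pics/c3.png',im)
E
```

```text
t 7.60 p [ 0.5196 -0.2926  0.0698] tilt 0.52 yax [ 0.009  0.002 -1.   ] zang 12.3 q [-0.577  0.537  1.52   0.008  1.079 -0.795] F [ 0.4  0.8 -0.4] gap 1.002 -> shift [ 0.2 54.6  0.6] turn 0.1
```

View pics/c3.png

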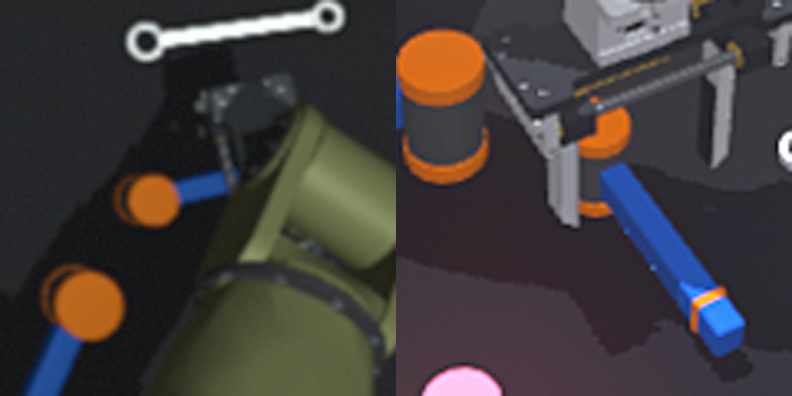

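The fingers straddle the small mallet's handle (side crop: fingers at (565,190) and (720,110), handle between). I'll go down and grip.

Request:
{"method": "send_rows", "body": {
  "rows": [
    [0, 15, 0, 0],
    [0, 30, 0, 0],
    [0, 42, 0, 0],
    [0, 50, 0, 0],
    [0, 54, 0, 0]
  ]
}}

```text
time: 8.2
tool_pos: [0.5196, -0.2918, 0.0149]
tcp_rot: [0.553, -0.548, 0.443, -0.445]
ft_force: [0.2, -0.2, -0.2]
finger_gap: 1.001
```

Request:
{"method": "send_rows", "body": {
  "rows": [
    [0, 0, 0, 0],
    [0, 0, 0, 0],
    [0, 0, 0, 0],
    [0, 0, 0, 0],
    [0, 0, 0, 0]
  ],
  "claw": 1,
  "squeeze": 45
}}

```text
time: 8.7
tool_pos: [0.5197, -0.2919, 0.0151]
tcp_rot: [0.553, -0.548, 0.442, -0.445]
ft_force: [0.1, 0.1, 0.3]
finger_gap: 0.606
```

Request:
{"method": "send_rows", "body": {
  "rows": [
    [0, 0, 0, 0],
    [0, 0, 0, 0],
    [0, 0, 0, 0],
    [0, 0, 0, 0],
    [0, 0, 0, 0]
  ]
}}

```text
time: 9.2
tool_pos: [0.5198, -0.2919, 0.0152]
tcp_rot: [0.553, -0.548, 0.442, -0.445]
ft_force: [-0.2, -0.4, 0.0]
finger_gap: 0.213
```

```bash
python3 -c "
from h import *
go((.5207,-.2926,.13),12.2)"
```

```text
t 9.20 p [ 0.5198 -0.2919  0.0152] tilt 0.47 yax [ 0.008  0.003 -1.   ] zang 12.3 q [-0.576  0.613  1.546  0.008  0.978 -0.795] F [-0.2 -0.4  0. ] gap 0.213 -> shift [   0.7 -114.8    1.7] turn 0.1
```

Request:
{"method": "send_rows", "body": {
  "rows": [
    [0, 0, 0, 0],
    [0, 0, 0, 0],
    [0, -5, 0, 0],
    [0, -15, 0, 0],
    [0, -30, 0, 0]
  ],
  "squeeze": 60
}}

```text
time: 9.7
tool_pos: [0.5192, -0.2918, 0.0455]
tcp_rot: [0.553, -0.548, 0.443, -0.445]
ft_force: [0.1, 0.9, -4.0]
finger_gap: 0.206
```

Request:
{"method": "send_rows", "body": {
  "rows": [
    [0, -20, 0, 0],
    [0, -40, 0, 0],
    [0, -60, 0, 0],
    [0, -75, 0, 0],
    [0, -85, 0, 0]
  ]
}}

```text
time: 10.2
tool_pos: [0.5189, -0.2923, 0.1325]
tcp_rot: [0.553, -0.548, 0.442, -0.445]
ft_force: [-0.2, -0.7, -4.3]
finger_gap: 0.208
```

```bash
python3 -c "
from h import *
go((.575,-.0645,.12),12.2)"
```

```text
t 10.20 p [ 0.5189 -0.2923  0.1325] tilt 0.48 yax [ 0.008  0.003 -1.   ] zang 12.3 q [-0.578  0.463  1.472  0.007  1.202 -0.794] F [-0.2 -0.7 -4.3] gap 0.208 -> shift [-210.6   13.6  103.2] turn 0.1
```

Request:
{"method": "send_rows", "body": {
  "rows": [
    [-25, 0, 12, 0],
    [-65, 0, 32, 0],
    [-110, 0, 54, 0],
    [-155, 0, 76, 0],
    [-190, 3, 93, 0]
  ]
}}

```text
time: 10.7
tool_pos: [0.5696, -0.0843, 0.1309]
tcp_rot: [0.553, -0.548, 0.442, -0.445]
ft_force: [0.4, 0.2, -5.0]
finger_gap: 0.208
```

Request:
{"method": "send_rows", "body": {
  "rows": [
    [-14, 2, 7, 0],
    [-20, 5, 10, 0],
    [-20, 8, 10, 0],
    [-20, 10, 10, 0],
    [-20, 10, 10, 0]
  ]
}}

```text
time: 11.2
tool_pos: [0.5748, -0.0637, 0.1206]
tcp_rot: [0.553, -0.548, 0.443, -0.445]
ft_force: [-0.8, 0.4, -3.7]
finger_gap: 0.211
```

```bash
python3 - <<'E'
from h import *
go((.575,-.0645,.12),12.2)
c=snap('top','t2'); d=snap('side','s2')
im=np.hstack([cv2.resize(c['image'][160:280,290:390],None,fx=4,fy=4,interpolation=2),cv2.resize(d['image'][160:280,260:360],None,fx=4,fy=4,interpolation=2)])
cv2.imwrite('pics/c4.png',im)
E
```

```text
t 11.20 p [ 0.5748 -0.0637  0.1206] tilt 0.45 yax [ 0.007  0.003 -1.   ] zang 12.2 q [-0.176  0.439  1.537  0.005  1.159 -0.391] F [-0.8  0.4 -3.7] gap 0.211 -> shift [0.8 0.6 0. ] turn 0.0
```

View pics/c4.png

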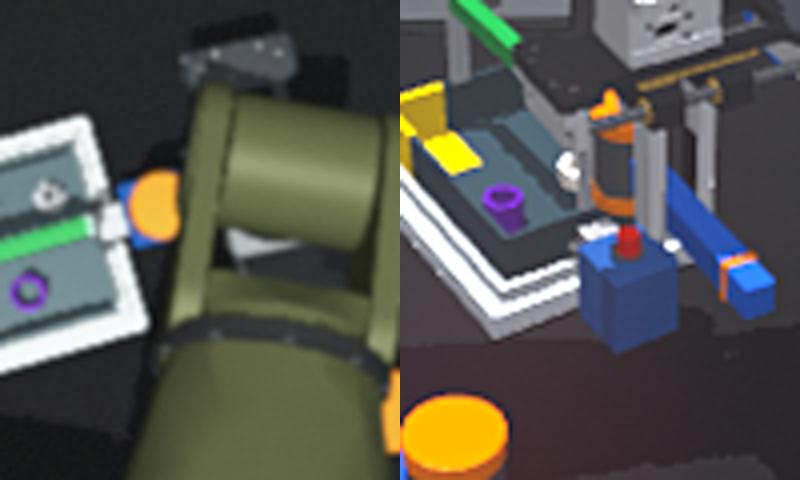

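Top crop: the mallet head covers the pin (left edge at about px 322.5, so centre at about 331,211). I'll press down now.

Request:
{"method": "send_rows", "body": {
  "rows": [
    [0, 8, 0, 0],
    [0, 17, 0, 0],
    [0, 25, 0, 0],
    [0, 29, 0, 0],
    [0, 32, 0, 0]
  ]
}}

```text
time: 11.8
tool_pos: [0.5752, -0.0635, 0.0889]
tcp_rot: [0.553, -0.548, 0.442, -0.445]
ft_force: [-3.7, -1.0, 2.7]
finger_gap: 0.211
```

Request:
{"method": "send_rows", "body": {
  "rows": [
    [0, 3, 0, 0],
    [0, 6, 0, 0],
    [0, 8, 0, 0],
    [0, 10, 0, 0],
    [0, 10, 0, 0]
  ]
}}

```text
time: 12.3
tool_pos: [0.5753, -0.0635, 0.0789]
tcp_rot: [0.553, -0.548, 0.442, -0.445]
ft_force: [-4.4, -0.9, 2.6]
finger_gap: 0.206
```

```bash
python3 -c "
from h import *
go((.575,-.0645,.0775),12.2)"
```

```text
t 12.30 p [ 0.5753 -0.0635  0.0789] tilt 0.46 yax [ 0.007  0.003 -1.   ] zang 12.3 q [-0.175  0.49   1.569  0.005  1.076 -0.391] F [-4.4 -0.9  2.6] gap 0.206 -> shift [ 1.   1.4 -0.5] turn 0.1
```

Request:
{"method": "send_rows", "body": {
  "rows": [
    [0, 0.5, 0, 0],
    [0, 1, 0, 0],
    [0, 1.5, 0, 0],
    [0, 2, 0, 0],
    [0, 2, 0, 0]
  ]
}}

```text
time: 12.8
tool_pos: [0.576, -0.0637, 0.0781]
tcp_rot: [0.553, -0.548, 0.442, -0.446]
ft_force: [-4.7, -4.1, 12.4]
finger_gap: 0.207
```

```bash
python3 - <<'E'
from h import *
go((.575,-.0645,.0775),12.2)
d=snap('side','s3')
cv2.imwrite('pics/c5.png',cv2.resize(d['image'][160:260,270:370],None,fx=6,fy=6,interpolation=2))
E
```

```text
t 12.80 p [ 0.576  -0.0637  0.0781] tilt 0.57 yax [ 0.01   0.003 -1.   ] zang 12.3 q [-0.175  0.491  1.569  0.005  1.072 -0.392] F [-4.7 -4.1 12.4] gap 0.207 -> shift [ 0.6  0.6 -1.1] turn 0.1
```

View pics/c5.png

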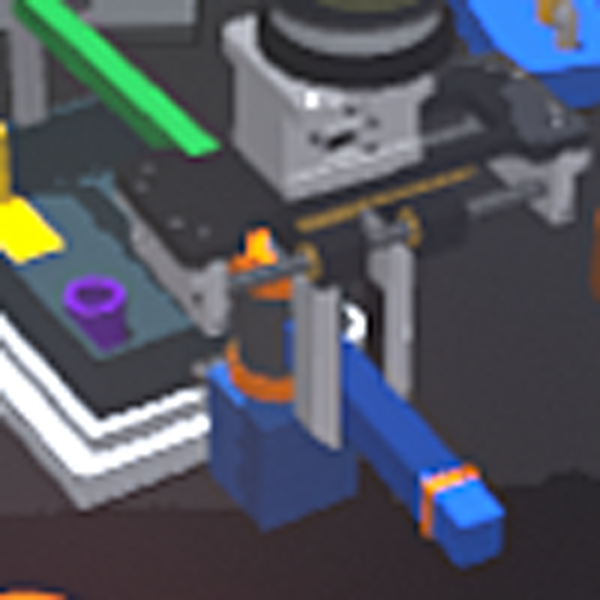

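The face rests low on the housing, and the force jumped to about 17 N: hard stop. I'll lift and carry the mallet back.

Request:
{"method": "send_rows", "body": {
  "rows": [
    [0, -8, 0, 0],
    [0, -20, 0, 0],
    [0, -33, 0, 0],
    [0, -45, 0, 0],
    [0, -54, 0, 0]
  ]
}}

```text
time: 13.35
tool_pos: [0.5758, -0.0639, 0.1336]
tcp_rot: [0.554, -0.547, 0.441, -0.446]
ft_force: [-0.4, -0.9, -3.6]
finger_gap: 0.211
```

Request:
{"method": "send_rows", "body": {
  "rows": [
    [25, 0, -12, 0],
    [65, 0, -32, 0],
    [110, 0, -53, 0],
    [155, 0, -75, 0],
    [195, 0, -94, 0]
  ]
}}

```text
time: 13.85
tool_pos: [0.5245, -0.2765, 0.1331]
tcp_rot: [0.554, -0.547, 0.441, -0.447]
ft_force: [0.7, 0.1, -4.4]
finger_gap: 0.206
```

```bash
python3 - <<'E'
from h import *
go((.5198,-.2919,.017),12.3)
d=snap('side','s4'); c=snap('top','t4')
im=np.hstack([cv2.resize(d['image'][170:290,260:360],None,fx=4,fy=4,interpolation=2),cv2.resize(d['image'][250:370,290:390],None,fx=4,fy=4,interpolation=2)])
cv2.imwrite('pics/c6.png',im)
E
```

```text
t 13.85 p [ 0.5245 -0.2765  0.1331] tilt 0.66 yax [ 0.011  0.002 -1.   ] zang 12.2 q [-0.551  0.455  1.483  0.008  1.196 -0.767] F [ 0.7  0.1 -4.4] gap 0.206 -> shift [ 14.  116.   -9.1] turn -0.1
```

View pics/c6.png

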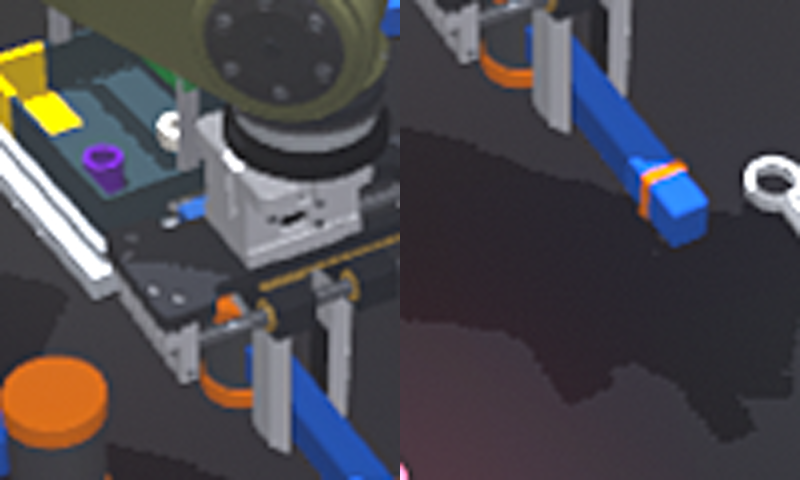

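```bash
python3 - <<'E'
from h import *
def blob(c,x0,x1,y0,y1):
    im=c['image'][y0:y1,x0:x1].astype(int); m=(im[...,2]>140)&(im[...,1]<90)&(im[...,0]<90); y,x=np.nonzero(m); return (x.mean()+x0,y.mean()+y0,m.sum()) if m.any() else None
for f,w in (('top0',(315,345,200,225)),('t4',(315,345,200,225)),('side0',(295,345,195,240)),('s4',(295,345,195,240))): print(f,blob(load(f),*w))
c=load('top0'); print(proj(c,(.5625,-.004,.076)),proj(c,(.5625,-.004,.064)))
E
```

```text
top0 (np.float64(329.0), np.float64(209.8), np.int64(5))
t4 None
side0 (np.float64(316.5945945945946), np.float64(219.75675675675677), np.int64(37))
s4 None
(np.float64(329.42407123794186), np.float64(211.4167679485971)) (np.float64(329.2772409025553), np.float64(211.54273660352115))
```

Request:
{"method": "send_rows", "body": {
  "rows": [
    [7, 20, -4, 0],
    [14, 45, -9, 0],
    [14, 70, -9, 0],
    [14, 90, -9, 0],
    [14, 100, -9, 0]
  ]
}}

```text
time: 14.45
tool_pos: [0.5185, -0.2937, 0.0312]
tcp_rot: [0.552, -0.547, 0.443, -0.447]
ft_force: [0.3, 0.9, -3.1]
finger_gap: 0.212
```

```bash
python3 - <<'E'
from h import *
go((.5198,-.2919,.0155),12.3)
E
```

```text
t 14.45 p [ 0.5185 -0.2937  0.0312] tilt 0.55 yax [ 0.009  0.003 -1.   ] zang 12.0 q [-0.58   0.588  1.542  0.009  1.005 -0.794] F [ 0.3  0.9 -3.1] gap 0.212 -> shift [-1.5 15.7  1.5] turn -0.3
```

Request:
{"method": "send_rows", "body": {
  "rows": [
    [0, 5, 0, 0],
    [0, 9, 0, 0],
    [0, 13, 0, 0],
    [0, 15, 0, 0],
    [0, 16, 0, 0]
  ]
}}

```text
time: 14.95
tool_pos: [0.5188, -0.2938, 0.0155]
tcp_rot: [0.552, -0.547, 0.443, -0.447]
ft_force: [0.7, 0.3, -3.9]
finger_gap: 0.207
```

```bash
python3 - <<'E'
from h import *
go((.5198,-.2919,.0155),12.3)
d=snap('side','s5'); c=snap('top','t5')
im=np.hstack([cv2.resize(d['image'][180:260,280:360],None,fx=5,fy=5,interpolation=2),cv2.resize(c['image'][170:250,290:370],None,fx=5,fy=5,interpolation=2)])
cv2.imwrite('pics/c7.png',im)
E
```

```text
t 14.95 p [ 0.5188 -0.2938  0.0155] tilt 0.57 yax [ 0.01   0.002 -1.   ] zang 12.0 q [-0.58   0.612  1.548  0.009  0.976 -0.794] F [ 0.7  0.3 -3.9] gap 0.207 -> shift [-1.6  0.   1.4] turn -0.3
```

View pics/c7.png

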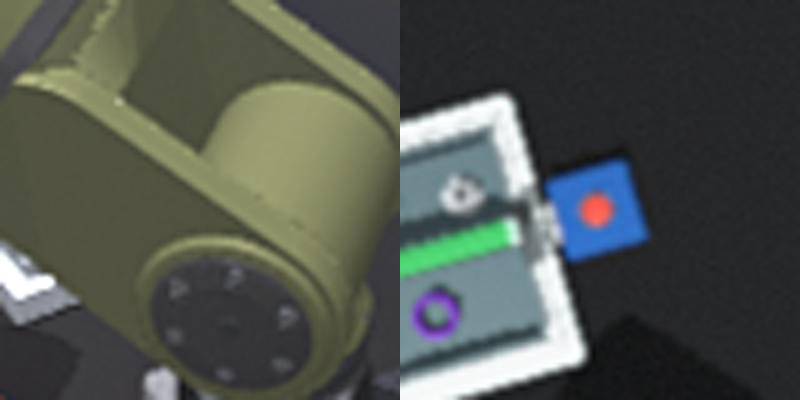

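Top view: the pin is centred at (600,210) in the crop and the latch bolt looks changed, retracted from the lug. I'll set the mallet down.

Request:
{"method": "send_rows", "body": {
  "rows": [
    [0, 0.5, 0, 0],
    [0, 1, 0, 0],
    [0, 1, 0, 0],
    [0, 1, 0, 0],
    [0, 1, 0, 0]
  ]
}}

```text
time: 15.55
tool_pos: [0.519, -0.294, 0.0149]
tcp_rot: [0.552, -0.547, 0.443, -0.447]
ft_force: [-0.5, -0.9, 3.8]
finger_gap: 0.21
```

Request:
{"method": "send_rows", "body": {
  "rows": [
    [0, 0, 0, 0],
    [0, 0, 0, 0],
    [0, 0, 0, 0],
    [0, 0, 0, 0],
    [0, 0, 0, 0]
  ],
  "claw": -1
}}

```text
time: 16.05
tool_pos: [0.519, -0.2939, 0.0148]
tcp_rot: [0.552, -0.547, 0.443, -0.447]
ft_force: [0.1, -0.8, 0.5]
finger_gap: 0.597
```

Request:
{"method": "send_rows", "body": {
  "rows": [
    [0, -10, 0, 0],
    [0, -30, 0, 0],
    [0, -60, 0, 0],
    [0, -100, 0, 0],
    [0, -145, 0, 0]
  ]
}}

```text
time: 16.55
tool_pos: [0.517, -0.2939, 0.1614]
tcp_rot: [0.552, -0.547, 0.443, -0.447]
ft_force: [1.1, 0.1, 0.7]
finger_gap: 0.991
```

```bash
python3 - <<'E'
from h import *
go((.5217,.1328,.23),16.3)
E
```

```text
t 16.55 p [ 0.517  -0.2939  0.1614] tilt 0.55 yax [ 0.009  0.003 -1.   ] zang 12.0 q [-0.582  0.432  1.446  0.008  1.257 -0.793] F [1.1 0.1 0.7] gap 0.991 -> shift [-416.5  -67.4   93.8] turn -4.3
```

Request:
{"method": "send_rows", "body": {
  "rows": [
    [-46, -18, 10, 0],
    [-92, -40, 20, -1],
    [-138, -60, 31, -2],
    [-184, -67, 41, -3],
    [-230, -67, 52, -4]
  ]
}}

```text
time: 17.05
tool_pos: [0.5195, -0.0566, 0.2314]
tcp_rot: [0.568, -0.561, 0.422, -0.429]
ft_force: [-0.6, -0.4, 0.6]
finger_gap: 0.998
```

Request:
{"method": "send_rows", "body": {
  "rows": [
    [-46, 0, 8, 0],
    [-92, 0, 16, 0],
    [-138, 0, 24, 0],
    [-170, 0, 28, 0],
    [-190, 0, 30, 0]
  ]
}}

```text
time: 17.55
tool_pos: [0.4952, 0.1366, 0.2324]
tcp_rot: [0.569, -0.562, 0.422, -0.428]
ft_force: [0.6, 0.1, -0.5]
finger_gap: 0.999
```

```bash
python3 - <<'E'
from h import *
go((.5219,.1322,.115),16.3)
c=snap('top','t6'); d=snap('side','s6')
im=np.hstack([cv2.resize(d['image'][110:250,230:370],None,fx=2.8,fy=2.8,interpolation=2),cv2.resize(d['image'][230:370,280:420],None,fx=2.8,fy=2.8,interpolation=2)])
cv2.imwrite('pics/c8.png',im)
E
```

```text
t 17.55 p [0.4952 0.1366 0.2324] tilt 0.77 yax [ 0.013  0.002 -1.   ] zang 16.1 q [ 0.198  0.19   1.594 -0.     1.344 -0.083] F [ 0.6  0.1 -0.5] gap 0.999 -> shift [ 11.4 117.7  22.8] turn -0.2
```

View pics/c8.png

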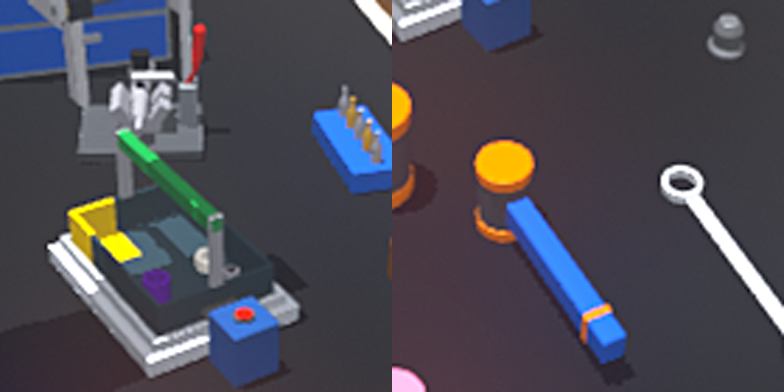

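The side view shows the pin nearly flush with the housing at (245,314) and the mallet standing on the bench. Now I'll grip the tote handle.

Request:
{"method": "send_rows", "body": {
  "rows": [
    [6, 15, 12, 0],
    [11, 40, 22, 0],
    [11, 70, 23, 0],
    [11, 95, 23, 0],
    [11, 110, 23, 0]
  ]
}}

```text
time: 18.15
tool_pos: [0.5216, 0.1311, 0.1211]
tcp_rot: [0.568, -0.562, 0.422, -0.428]
ft_force: [-0.3, -0.2, -0.3]
finger_gap: 0.999
```

```bash
python3 - <<'E'
from h import *
go((.5219,.1322,.115),16.3)
E
```

```text
t 18.15 p [0.5216 0.1311 0.1211] tilt 0.66 yax [ 0.011  0.002 -1.   ] zang 16.1 q [ 0.178  0.352  1.66  -0.     1.119 -0.103] F [-0.3 -0.2 -0.3] gap 0.999 -> shift [-1.   6.1  0.6] turn -0.2
```

Request:
{"method": "send_rows", "body": {
  "rows": [
    [0, 4, 0, 0],
    [0, 7, 0, 0],
    [0, 7, 0, 0],
    [0, 7, 0, 0],
    [0, 7, 0, 0]
  ],
  "claw": 1,
  "squeeze": 60
}}

```text
time: 18.65
tool_pos: [0.522, 0.1311, 0.1148]
tcp_rot: [0.568, -0.562, 0.422, -0.428]
ft_force: [0.3, 0.1, 0.1]
finger_gap: 0.615
```

Request:
{"method": "send_rows", "body": {
  "rows": [
    [0, 0, 0, 0],
    [0, 0, 0, 0],
    [0, 0, 0, 0],
    [0, 0, 0, 0],
    [0, 0, 0, 0]
  ]
}}

```text
time: 19.15
tool_pos: [0.5221, 0.1312, 0.1149]
tcp_rot: [0.568, -0.562, 0.422, -0.428]
ft_force: [1.3, 0.2, -1.0]
finger_gap: 0.185
```

Request:
{"method": "send_rows", "body": {
  "rows": [
    [0, 0, 0, 0],
    [0, 0, 0, 0],
    [0, 0, 0, 0],
    [0, 0, 0, 0],
    [0, 0, 0, 0]
  ]
}}

```text
time: 19.65
tool_pos: [0.5221, 0.1312, 0.1149]
tcp_rot: [0.569, -0.562, 0.422, -0.428]
ft_force: [1.1, -0.2, 1.2]
finger_gap: 0.144
```

```bash
python3 - <<'E'
from h import *
go((.5219,.1322,.115),16.3)
E
```

```text
t 19.65 p [0.5221 0.1312 0.1149] tilt 0.74 yax [ 0.013  0.002 -1.   ] zang 16.1 q [ 0.178  0.359  1.665 -0.     1.104 -0.103] F [ 1.1 -0.2  1.2] gap 0.144 -> shift [-1.  -0.1  0.1] turn -0.2
```

Request:
{"method": "send_rows", "body": {
  "rows": [
    [0, -2, 0, 0],
    [0, -6, 0, 0],
    [0, -12, 0, 0],
    [0, -19, 0, 0],
    [0, -26, 0, 0]
  ]
}}

```text
time: 20.15
tool_pos: [0.5217, 0.1311, 0.1416]
tcp_rot: [0.569, -0.562, 0.422, -0.428]
ft_force: [-0.3, -0.5, -4.5]
finger_gap: 0.14
```

Request:
{"method": "send_rows", "body": {
  "rows": [
    [0, -9, 0, 0],
    [0, -20, 0, 0],
    [0, -32, 0, 0],
    [0, -45, 0, 0],
    [0, -58, 0, 0]
  ]
}}

```text
time: 20.65
tool_pos: [0.521, 0.131, 0.201]
tcp_rot: [0.569, -0.562, 0.422, -0.428]
ft_force: [0.2, 0.1, -4.5]
finger_gap: 0.147
```

```bash
python3 - <<'E'
from h import *
go((.74,.13,.34),54)
E
```

```text
t 20.65 p [0.521 0.131 0.201] tilt 0.78 yax [ 0.013  0.002 -1.   ] zang 16.1 q [ 0.178  0.267  1.574 -0.     1.287 -0.103] F [ 0.2  0.1 -4.5] gap 0.147 -> shift [  61.9 -136.1  212. ] turn -37.9
```

Request:
{"method": "send_rows", "body": {
  "rows": [
    [2, -8, 5, -1],
    [7, -22, 18, -4],
    [14, -42, 40, -8],
    [23, -65, 66, -12],
    [32, -85, 95, -16]
  ]
}}

```text
time: 21.15
tool_pos: [0.6211, 0.1262, 0.2891]
tcp_rot: [0.623, -0.616, 0.337, -0.345]
ft_force: [1.4, 0.8, -5.3]
finger_gap: 0.145
```

```bash
python3 - <<'E'
from h import *
go((.74,.13,.34),54)
E
```

```text
t 21.15 p [0.6211 0.1262 0.2891] tilt 0.83 yax [ 0.014  0.002 -1.   ] zang 32.3 q [ 0.143  0.443  1.137  0.     1.548 -0.422] F [ 1.4  0.8 -5.3] gap 0.145 -> shift [ 60.7 -49.2 103.2] turn -21.7
```

Request:
{"method": "send_rows", "body": {
  "rows": [
    [15, -14, 26, -5],
    [30, -26, 52, -10],
    [44, -37, 75, -15],
    [54, -45, 92, -19],
    [60, -49, 103, -22]
  ]
}}

```text
time: 21.65
tool_pos: [0.7406, 0.1302, 0.3397]
tcp_rot: [0.676, -0.671, 0.211, -0.22]
ft_force: [-0.1, 0.6, -4.8]
finger_gap: 0.146
```

```bash
python3 - <<'E'
from h import *
go((1.04,.19,.45),54)
E
```

```text
t 21.65 p [0.7406 0.1302 0.3397] tilt 0.82 yax [ 0.014  0.002 -1.   ] zang 54.5 q [ 1.250e-01  8.150e-01  4.450e-01  1.000e-03  1.868e+00 -8.260e-01] F [-0.1  0.6 -4.8] gap 0.146 -> shift [ 210.2 -105.9  223.6] turn 0.5
```

Request:
{"method": "send_rows", "body": {
  "rows": [
    [25, -15, 26, 0],
    [60, -35, 62, 0],
    [110, -60, 115, 0],
    [170, -90, 177, 0],
    [210, -105, 223, 0]
  ]
}}

```text
time: 22.15
tool_pos: [0.7724, 0.138, 0.3375]
tcp_rot: [0.681, -0.665, 0.2, -0.231]
ft_force: [0.0, -0.4, -4.6]
finger_gap: 0.146
```

Request:
{"method": "send_rows", "body": {
  "rows": [
    [210, -100, 223, 0],
    [210, -100, 223, 0],
    [210, -100, 223, 0],
    [210, -100, 223, 0],
    [210, -100, 223, 0]
  ]
}}

```text
time: 22.65
tool_pos: [0.7867, 0.1437, 0.325]
tcp_rot: [0.686, -0.66, 0.19, -0.241]
ft_force: [0.3, 0.2, -5.9]
finger_gap: 0.145
```

Request:
{"method": "send_rows", "body": {
  "rows": [
    [210, -80, 223, 0],
    [210, -80, 223, 0],
    [210, -80, 223, 0],
    [210, -80, 223, 0],
    [210, -80, 223, 0]
  ]
}}

```text
time: 23.15
tool_pos: [0.8017, 0.149, 0.3112]
tcp_rot: [0.691, -0.653, 0.179, -0.251]
ft_force: [-0.0, -0.2, -4.3]
finger_gap: 0.144
```

```bash
python3 - <<'E'
from h import *
go((1.04,.19,.45),54)
E
```

```text
t 23.15 p [0.8017 0.149  0.3112] tilt 6.56 yax [ 0.112  0.02  -0.993] zang 54.7 q [ 0.137  0.973  0.236  0.005  1.818 -0.813] F [-0.  -0.2 -4.3] gap 0.144 -> shift [ 180.3 -110.2  181.8] turn 0.7
```

Request:
{"method": "send_rows", "body": {
  "rows": [
    [210, -130, 215, 0],
    [210, -130, 215, 0],
    [210, -130, 215, 0],
    [210, -130, 215, 0],
    [210, -130, 215, 0]
  ]
}}

```text
time: 23.65
tool_pos: [0.8036, 0.1485, 0.3282]
tcp_rot: [0.696, -0.647, 0.168, -0.261]
ft_force: [0.8, -0.9, -5.3]
finger_gap: 0.144
```

Request:
{"method": "send_rows", "body": {
  "rows": [
    [210, -110, 215, 0],
    [210, -110, 215, 0],
    [210, -110, 215, 0],
    [210, -110, 215, 0],
    [210, -110, 215, 0]
  ]
}}

```text
time: 24.15
tool_pos: [0.8085, 0.1487, 0.3382]
tcp_rot: [0.701, -0.641, 0.158, -0.271]
ft_force: [-0.1, -0.4, -3.7]
finger_gap: 0.141
```

Request:
{"method": "send_rows", "body": {
  "rows": [
    [210, -90, 215, 0],
    [210, -90, 215, 0],
    [210, -90, 215, 0],
    [210, -90, 215, 0],
    [210, -90, 215, 0]
  ]
}}

```text
time: 24.65
tool_pos: [0.8159, 0.1495, 0.3431]
tcp_rot: [0.705, -0.634, 0.147, -0.281]
ft_force: [0.4, 0.2, -4.8]
finger_gap: 0.144
```

Request:
{"method": "send_rows", "body": {
  "rows": [
    [210, -70, 215, 0],
    [210, -70, 215, 0],
    [210, -70, 215, 0],
    [210, -70, 215, 0],
    [210, -70, 215, 0]
  ]
}}

```text
time: 25.15
tool_pos: [0.8257, 0.1508, 0.3436]
tcp_rot: [0.71, -0.627, 0.136, -0.292]
ft_force: [0.5, -0.1, -4.3]
finger_gap: 0.146
```

```bash
python3 - <<'E'
from h import *
go((1.04,.19,.45),54)
E
```

```text
t 25.15 p [0.8257 0.1508 0.3436] tilt 14.36 yax [ 0.244  0.044 -0.969] zang 55.4 q [ 0.133  0.94   0.236  0.012  1.715 -0.815] F [ 0.5 -0.1 -4.3] gap 0.146 -> shift [165.5 -49.1 170.3] turn 1.4
```

Request:
{"method": "send_rows", "body": {
  "rows": [
    [210, -70, 215, 0],
    [210, -70, 215, 0],
    [210, -70, 215, 0],
    [210, -70, 215, 0],
    [210, -70, 215, 0]
  ]
}}

```text
time: 25.65
tool_pos: [0.833, 0.1518, 0.3496]
tcp_rot: [0.714, -0.619, 0.124, -0.302]
ft_force: [-0.3, -0.3, -5.2]
finger_gap: 0.145
```

Request:
{"method": "send_rows", "body": {
  "rows": [
    [210, -55, 215, 0],
    [210, -55, 215, 0],
    [210, -55, 215, 0],
    [210, -55, 215, 0],
    [210, -55, 215, 0]
  ]
}}

```text
time: 26.15
tool_pos: [0.8415, 0.153, 0.3531]
tcp_rot: [0.718, -0.612, 0.113, -0.312]
ft_force: [-0.2, -0.1, -4.3]
finger_gap: 0.147
```

Request:
{"method": "send_rows", "body": {
  "rows": [
    [210, -45, 215, 0],
    [210, -45, 215, 0],
    [210, -45, 215, 0],
    [210, -45, 215, 0],
    [210, -45, 215, 0]
  ]
}}

```text
time: 26.65
tool_pos: [0.8499, 0.1543, 0.3571]
tcp_rot: [0.722, -0.604, 0.102, -0.322]
ft_force: [-0.3, 0.0, -5.6]
finger_gap: 0.143
```

Request:
{"method": "send_rows", "body": {
  "rows": [
    [210, -30, 215, 0],
    [210, -30, 215, 0],
    [210, -30, 215, 0],
    [210, -30, 215, 0],
    [210, -30, 215, 0]
  ]
}}

```text
time: 27.15
tool_pos: [0.8594, 0.1558, 0.359]
tcp_rot: [0.725, -0.596, 0.09, -0.332]
ft_force: [0.0, 0.3, -5.0]
finger_gap: 0.141
```

Request:
{"method": "send_rows", "body": {
  "rows": [
    [210, -20, 215, 0],
    [210, -20, 215, 0],
    [210, -20, 215, 0],
    [210, -20, 215, 0],
    [210, -20, 215, 0]
  ]
}}

```text
time: 27.65
tool_pos: [0.8686, 0.1573, 0.3617]
tcp_rot: [0.728, -0.588, 0.079, -0.342]
ft_force: [0.6, -0.9, -3.2]
finger_gap: 0.146
```

```bash
python3 - <<'E'
from h import *
go((1.04,.19,.45),54)
E
```

```text
t 27.65 p [0.8686 0.1573 0.3617] tilt 24.38 yax [ 0.406  0.074 -0.911] zang 57.2 q [ 0.132  0.937  0.236  0.02   1.544 -0.817] F [ 0.6 -0.9 -3.2] gap 0.146 -> shift [135.2  -8.5 141. ] turn 3.2
```

Request:
{"method": "send_rows", "body": {
  "rows": [
    [210, -10, 215, 0],
    [210, -10, 215, 0],
    [210, -10, 215, 0],
    [210, -10, 215, 0],
    [210, -10, 215, 0]
  ]
}}

```text
time: 28.15
tool_pos: [0.8775, 0.1587, 0.365]
tcp_rot: [0.732, -0.58, 0.067, -0.352]
ft_force: [-0.1, -0.3, -5.9]
finger_gap: 0.141
```

Request:
{"method": "send_rows", "body": {
  "rows": [
    [210, 0, 215, 0],
    [210, 0, 215, 0],
    [210, 0, 215, 0],
    [210, 0, 215, 0],
    [210, 0, 215, 0]
  ]
}}

```text
time: 28.65
tool_pos: [0.8862, 0.1602, 0.3688]
tcp_rot: [0.734, -0.571, 0.056, -0.362]
ft_force: [0.4, 0.3, -4.4]
finger_gap: 0.143
```

Request:
{"method": "send_rows", "body": {
  "rows": [
    [210, 10, 215, 0],
    [210, 10, 215, 0],
    [210, 10, 215, 0],
    [210, 10, 215, 0],
    [210, 10, 215, 0]
  ]
}}

```text
time: 29.15
tool_pos: [0.8945, 0.1616, 0.3731]
tcp_rot: [0.737, -0.563, 0.044, -0.372]
ft_force: [0.6, -0.2, -5.0]
finger_gap: 0.142
```

Request:
{"method": "send_rows", "body": {
  "rows": [
    [210, 20, 215, 0],
    [210, 20, 215, 0],
    [210, 20, 215, 0],
    [210, 20, 215, 0],
    [210, 20, 215, 0]
  ]
}}

```text
time: 29.65
tool_pos: [0.9025, 0.163, 0.3779]
tcp_rot: [0.739, -0.554, 0.032, -0.381]
ft_force: [-0.4, 0.3, -5.4]
finger_gap: 0.144
```

Request:
{"method": "send_rows", "body": {
  "rows": [
    [210, 30, 215, 0],
    [210, 30, 215, 0],
    [210, 30, 215, 0],
    [210, 30, 215, 0],
    [210, 30, 215, 0]
  ]
}}

```text
time: 30.15
tool_pos: [0.9104, 0.1644, 0.383]
tcp_rot: [0.742, -0.545, 0.021, -0.39]
ft_force: [-1.2, -0.3, -4.6]
finger_gap: 0.139
```

```bash
python3 - <<'E'
from h import *
go((1.04,.19,.45),54)
c=snap('top','t7'); d=snap('side','s7')
s,p,r=pose(); M=r.as_matrix(); print(M.round(3).tolist())
# tote frame if rigid: x = tool +-z, up=-tool y
up=-M[:,1]; tx=M[:,2]; ty=np.cross(up,tx); g=p-.0188*M[:,1]; o=g-.115*up
P=lambda a:o+a[0]*tx+a[1]*ty+a[2]*up
for n,a in dict(yel=(-.061,.091,.004),px_py=(.061,.091,.004),mx_my=(-.061,-.091,.004),pp=(.061,-.091,.004)).items(): print(n,P(a).round(3),np.round(proj(c,P(a)),1),np.round(proj(d,P(a)),1))
u,v=map(int,proj(c,P((0,0,.02)))); u2,v2=map(int,proj(d,P((0,0,.05)))); h=60
f=lambda im,u,v:cv2.resize(im[max(0,v-h):max(0,v-h)+2*h,u-h:u+h],(396,396),interpolation=2)
cv2.imwrite('pics/c9.png',np.hstack([f(c['image'],u,v),f(d['image'],u2,v2)])); print(u,v,u2,v2)
E
```

```text
t 30.15 p [0.9104 0.1644 0.383 ] tilt 34.43 yax [ 0.556  0.101 -0.825] zang 60.0 q [ 0.131  0.94   0.236  0.028  1.366 -0.818] F [-1.2 -0.3 -4.6] gap 0.139 -> shift [101.   19.5 106.7] turn 6.0
[[0.694, 0.556, 0.457], [-0.602, 0.101, 0.792], [0.395, -0.825, 0.405]]
yel [0.871 0.18  0.246] [259.2  88. ] [403.3 115.2]
px_py [0.926 0.277 0.296] [216.6  58.3] [408.6  84.8]
mx_my [0.997 0.071 0.318] [301.6  26. ] [467.5 101.9]
pp [1.053 0.167 0.368] [258.2  -9.1] [470.1  69.8]
258 43 430 81
```

View pics/c9.png

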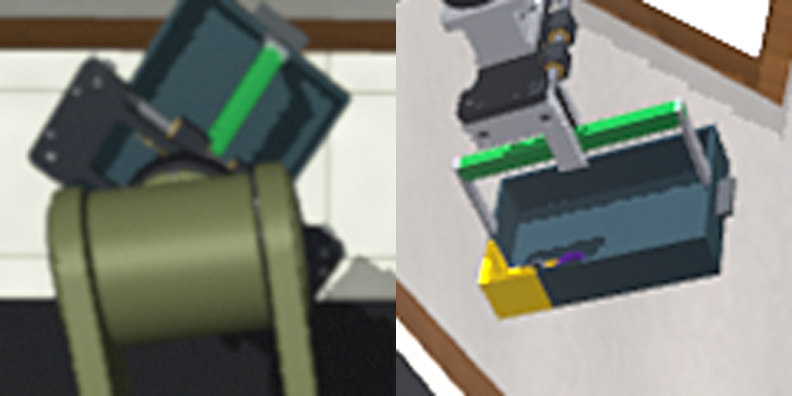

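The tote is tilted 34.4°, with the yellow corner lowest (side crop (510,315)) and the sleeve beside it at (570,258). I'll bring it gently back over the bench, then check the parts.

Request:
{"method": "send_rows", "body": {
  "rows": [
    [-2, -2, -2, 0],
    [-8, -8, -8, 0],
    [-17, -17, -18, 0],
    [-29, -28, -30, 0],
    [-43, -42, -44, 0]
  ]
}}

```text
time: 30.75
tool_pos: [0.8362, 0.1509, 0.3822]
tcp_rot: [0.742, -0.545, 0.021, -0.39]
ft_force: [1.3, -0.5, -3.9]
finger_gap: 0.142
```

Request:
{"method": "send_rows", "body": {
  "rows": [
    [-15, -15, -15, 0],
    [-31, -30, -32, 0],
    [-45, -44, -46, 0],
    [-57, -56, -58, 0],
    [-66, -64, -68, 0]
  ]
}}

```text
time: 31.25
tool_pos: [0.7224, 0.1302, 0.3825]
tcp_rot: [0.742, -0.545, 0.021, -0.391]
ft_force: [0.3, 1.2, -3.7]
finger_gap: 0.147
```

Request:
{"method": "send_rows", "body": {
  "rows": [
    [-4, -4, -4, 0],
    [-6, -6, -6, 0],
    [-7, -7, -7, 0],
    [-7, -7, -7, 0],
    [-7, -7, -7, 0]
  ]
}}

```text
time: 31.75
tool_pos: [0.7108, 0.1282, 0.3823]
tcp_rot: [0.742, -0.545, 0.021, -0.391]
ft_force: [0.0, -0.2, -5.3]
finger_gap: 0.143
```

```bash
cat > fin.py <<'E'
from h import *
import sys
n=sys.argv[1]
go((.7,.13,.38),54)
c=snap('top','t'+n); d=snap('side','s'+n)
s,p,r=pose(); M=r.as_matrix()
up=-M[:,1]; tx=M[:,2]; ty=np.cross(up,tx); g=p-.0188*M[:,1]; o=g-.115*up
P=lambda a:o+np.asarray(a)@np.array([tx,ty,up])
for k,a in dict(yel=(-.061,.091,.004),y50=(-.061,.041,.004),x50=(-.011,.091,.004)).items(): print(k,P(a).round(3),np.round(proj(c,P(a)),1),np.round(proj(d,P(a)),1))
u,v=map(int,proj(d,P((-.03,.05,.02)))); h=35; print('crop origin',u-h,v-h)
f=lambda im,u,v:cv2.resize(im[v-h:v+h,u-h:u+h],(560,560),interpolation=2)
cv2.imwrite('pics/c'+n+'.png',f(d['image'],u,v))
E
python3 fin.py 10
```

```text
t 31.75 p [0.7108 0.1282 0.3823] tilt 34.45 yax [ 0.557  0.101 -0.825] zang 60.0 q [ 0.114  0.285  1.246  0.044  1.011 -0.85 ] F [ 0.  -0.2 -5.3] gap 0.143 -> shift [-9.5 -4.  -4.5] turn 6.0
yel [0.671 0.144 0.246] [272.8 166. ] [340.8 129.1]
y50 [0.706 0.114 0.265] [284.3 150.8] [357.1 125.7]
x50 [0.694 0.184 0.266] [255.8 155.5] [344.4 115.2]
crop origin 318 78
```

View pics/c10.png

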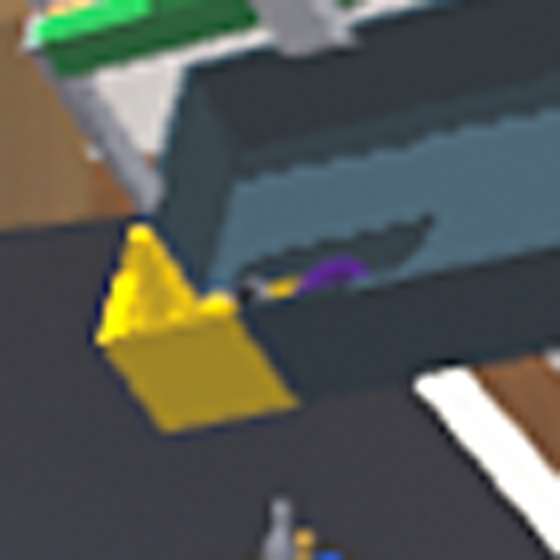

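```bash
python3 - <<'E'
from h import *
s,p,r=pose(); M=r.as_matrix()
up=-M[:,1]; tx=M[:,2]; ty=np.cross(up,tx); o=p-.0188*M[:,1]-.115*up; B=np.array([tx,ty,up])
for f in('t10','s10'):
    c=load(f)
    T=c['world_from_camera']; a=B@(T[:3,3]-o)
    im=c['image'].astype(int); m=(im[...,0]>im[...,1]+35)&(im[...,2]>im[...,1]+15); m[:60]=0
    y,x=np.nonzero(m[:200]); print(f,list(zip(x,y))[:25])
c=load('s10'); a=B@(c['world_from_camera'][:3,3]-o)
for n,(u,v) in dict(sleeveTopEdge=(360,110.7),sleeveL=(355.5,113.5),sleeveR=(364,112),dark=(348.6,114)).items():
    d=B@ray(c,u,v)[1]
    print(n,'top z=.03',(a+d*(.03-a[2])/d[2]).round(3),'z=.018',(a+d*(.018-a[2])/d[2]).round(3))
# visibility limit: where each in-tote point hidden by the near wall; predicted pixels of sleeve tops at candidate spots
for q in [(-.047,.077),(-.047,.05),(-.047,.04),(-.04,.05),(-.02,.05)]: print(q,np.round(proj(c,o+np.array([*q,.03])@B),1))
E
```

```text
t10 [(np.int64(283), np.int64(139)), (np.int64(284), np.int64(139)), (np.int64(282), np.int64(140)), (np.int64(283), np.int64(140)), (np.int64(284), np.int64(140)), (np.int64(285), np.int64(140)), (np.int64(286), np.int64(140)), (np.int64(283), np.int64(141)), (np.int64(284), np.int64(141)), (np.int64(285), np.int64(141)), (np.int64(286), np.int64(141)), (np.int64(287), np.int64(141)), (np.int64(284), np.int64(142)), (np.int64(285), np.int64(142)), (np.int64(286), np.int64(142)), (np.int64(287), np.int64(142)), (np.int64(288), np.int64(142)), (np.int64(284), np.int64(143)), (np.int64(285), np.int64(143)), (np.int64(286), np.int64(143)), (np.int64(287), np.int64(143)), (np.int64(288), np.int64(143)), (np.int64(284), np.int64(144)), (np.int64(285), np.int64(144)), (np.int64(286), np.int64(144))]
s10 [(np.int64(359), np.int64(110)), (np.int64(360), np.int64(110)), (np.int64(361), np.int64(110)), (np.int64(357), np.int64(111)), (np.int64(358), np.int64(111)), (np.int64(359), np.int64(111)), (np.int64(360), np.int64(111)), (np.int64(361), np.int64(111)), (np.int64(362), np.int64(111)), (np.int64(363), np.int64(111)), (np.int64(356), np.int64(112)), (np.int64(357), np.int64(112)), (np.int64(358), np.int64(112)), (np.int64(359), np.int64(112)), (np.int64(360), np.int64(112)), (np.int64(361), np.int64(112)), (np.int64(362), np.int64(112)), (np.int64(356), np.int64(113)), (np.int64(357), np.int64(113)), (np.int64(358), np.int64(113)), (np.int64(355), np.int64(114)), (np.int64(354), np.int64(155))]
sleeveTopEdge top z=.03 [-0.035  0.024  0.03 ] z=.018 [-0.022  0.033  0.018]
sleeveL top z=.03 [-0.042  0.036  0.03 ] z=.018 [-0.029  0.045  0.018]
sleeveR top z=.03 [-0.044  0.011  0.03 ] z=.018 [-0.031  0.02   0.018]
dark top z=.03 [-0.038  0.058  0.03 ] z=.018 [-0.025  0.067  0.018]
(-0.047, 0.077) [341.8 117.9]
(-0.047, 0.05) [350.6 115.9]
(-0.047, 0.04) [354.  115.2]
(-0.04, 0.05) [351.1 113.9]
(-0.02, 0.05) [352.6 108.3]
```

```bash
cat > loc.py <<'E'
from h import *
import sys
def run(n):
    s,p,r=pose(); M=r.as_matrix(); up=-M[:,1]; tx=M[:,2]; ty=np.cross(up,tx); o=p-.0188*M[:,1]-.115*up; B=np.array([tx,ty,up])
    low=B@np.array([0,0,-1]); print('t %.2f tilt %.1f low dir %.0f p'%(s['time'],np.degrees(np.arccos(up[2])),np.degrees(np.arctan2(low[1],low[0]))),p.round(3),'j6 %.2f F'%s['joints'][5],np.round(s['ft_force'],1),'gap %.3f'%s['finger_gap'])
    for f in('top','side'):
        c=load(f[0]+n) if n=='10' else snap(f,f[0]+n)
        a=B@(c['world_from_camera'][:3,3]-o); im=c['image'].astype(int); G=np.full((19,25),'.')
        rows=[]
        for j in range(18,-1,-1):   # tote floor seen at z=.02: y from +.09 down to -.09, x -.06..+.06
            row=''
            for i in range(25):
                q=np.array([-.06+.005*i,-.09+.01*j,.02]); u,v=np.round(proj(c,o+q@B)).astype(int)
                if not(0<=u<640 and 0<=v<400): row+=' ';continue
                b,g,rr=im[v,u]
                row+= 'P' if b>g+25 and rr>g+10 else 'Y' if rr>b+60 and g>b+50 else 'W' if min(b,g,rr)>150 else 'g' if abs(b-rr)<15 and b>60 else 'G' if g>b+40 else '.'
            rows.append(row)
        print(f,'(left=-x, top=+y)'); print('\n'.join(rows))
        m=(im[...,0]>im[...,1]+25)&(im[...,2]>im[...,1]+10); y,x=np.nonzero(m); pts=[]
        for u,v in zip(x,y):
            d=B@ray(c,u,v)[1]; q=a+d*(.03-a[2])/d[2]
            if abs(q[0])<.075 and abs(q[1])<.1: pts.append(q)
        if pts: print('purple n',len(pts),'mean xy at z=.03',np.mean(pts,0).round(3),'min',np.min(pts,0).round(3)[:2],'max',np.max(pts,0).round(3)[:2])
run(sys.argv[1])
E
python3 loc.py 10
```

```text
t 31.85 tilt 34.5 low dir 136 p [0.711 0.128 0.382] j6 -0.85 F [-1.2  0.5 -4.2] gap 0.144
top (left=-x, top=+y)
.gg......................
g........................
...gg.....g..............
ggWWWg...................
.gg........g........g....
ggggg.....ggggggg........
.Pggg......gg.......gggg.
PPPPgg.GGGggg............
...P..GGGG...............
......GGG................
......GGGG...............
......GGG................
......GGGG...............
......GGGG...............
......GGGG...............
......GGGG...............
......gggg...............
........gggg.............
........gggggggg.........
purple n 47 mean xy at z=.03 [-0.047  0.016  0.03 ] min [-0.059  0.007] max [-0.034  0.029]
side (left=-x, top=+y)
YYYYYYYYY..............gg
YYYYYYYg..............ggg
YYYYYY...............gggg
YY...................gggg
g.....G..............gggg
...g..PP.............gggg
.g.gg.PP.............gggg
..g..................gggg
.g.g.................gggg
gg.g.................gggg
.g.g.................gggg
ggggg................gggg
gg.g.................gggg
gggg..................ggg
gggg..................gg.
gggg.................gggW
gggg..............ggWWg..
gggg.....................
.........ggggggg.........
purple n 24 mean xy at z=.03 [-0.038  0.026  0.03 ] min [-0.044  0.014] max [-0.032  0.038]
```

The sleeve is at about (-47, 20) mm in the tote frame, so the parts queue along the -x wall. I'll swing the low side past +y to let the sleeve roll off, then come back.

Request:
{"method": "send_rows", "body": {
  "rows": [
    [0, 0, 0, -5],
    [0, 0, 0, -13],
    [0, 0, 0, -21],
    [0, 0, 0, -29],
    [0, 0, 0, -37]
  ]
}}

```text
time: 32.35
tool_pos: [0.711, 0.1283, 0.382]
tcp_rot: [0.709, -0.641, -0.218, -0.195]
ft_force: [-0.3, 0.2, -4.8]
finger_gap: 0.139
```

Request:
{"method": "send_rows", "body": {
  "rows": [
    [0, 0, 0, -8],
    [0, 0, 0, -16],
    [0, 0, 0, -22],
    [0, 0, 0, -26],
    [0, 0, 0, -28]
  ]
}}

```text
time: 32.85
tool_pos: [0.7112, 0.1283, 0.3818]
tcp_rot: [-0.635, 0.67, 0.383, 0.034]
ft_force: [0.4, -0.1, -5.2]
finger_gap: 0.146
```

```bash
python3 loc.py 11
```

```text
t 32.85 tilt 34.4 low dir 70 p [0.711 0.128 0.382] j6 -1.99 F [ 0.4 -0.1 -5.2] gap 0.146
top (left=-x, top=+y)
............gggWWW....gg.
............gggWWWWg.....
gg..........gggWWWWWWgg..
..g.........ggggggggggggg
.......YYG...G.......ggG.
gggPPPgggggggG.....gggg..
ggg.PPP.....ggg....gWg...
.PPPPP......gggGGGGg.....
..PP...........GGG.......
...............GGGG......
...............GGGG......
...............GGGG......
...............GGG.......
...............GGGG......
...............GGG.......
...............GGG.......
..............gggg.......
............ggggg........
.........g..ggggg........
purple n 86 mean xy at z=.03 [-0.044  0.021  0.03 ] min [-0.058  0.007] max [-0.032  0.036]
side (left=-x, top=+y)
YYYYYYYYYYYYg...ggg..g..g
YYYYYYYYYYYYYYYY.gggg....
YYYYYYY.............gggg.
YYYYYYYg..............ggg
YYYYYYY..................
.YYYYYY..................
.....Y...................
......PP.................
......PP..............g..
.........................
.........................
.........................
.........................
.........................
.........................
.........................
.........................
......g........g......g..
...................g.g..g
purple n 25 mean xy at z=.03 [-0.038  0.024  0.03 ] min [-0.045  0.014] max [-0.032  0.035]
```

Request:
{"method": "send_rows", "body": {
  "rows": [
    [0, 0, 0, -5],
    [0, 0, 0, -11],
    [0, 0, 0, -16],
    [0, 0, 0, -17],
    [0, 0, 0, -17]
  ]
}}

```text
time: 33.45
tool_pos: [0.7112, 0.1283, 0.3817]
tcp_rot: [-0.573, 0.667, 0.472, -0.064]
ft_force: [0.0, -0.4, -4.9]
finger_gap: 0.144
```

```bash
python3 loc.py 12
```

```text
t 33.45 tilt 34.4 low dir 54 p [0.711 0.128 0.382] j6 -2.28 F [ 0.  -0.4 -4.9] gap 0.144
top (left=-x, top=+y)
YY.ggg..........gggggWg..
YYYY............gggggWg..
YYg.............gggggWW..
YYYG.............ggggWWWg
.YYY.g..........ggWggWWWW
.GYY..ggg........gggggggg
...........gggggg.G....gg
....gggg......gggG.......
.....g........gg.GGG.....
.................GGGG....
.................GGGG....
.................GGG.....
.................GGG.....
.................GGGG....
.................GGGG....
.................GGGG....
.................gWg.....
.............gggggg......
...g.....g..ggggg........
side (left=-x, top=+y)
YYYYYYYYYYYg..g..........
YYYYYYYYYYYYYg..gg....g..
YYYYYYYYYYYYYY..gggg.....
YYYYYYYY.........gggg.PPP
YYYYY..............gggg..
.YYYY................gggg
..YYY..................gg
...YY...................g
.........................
.........................
.........................
.........................
.........................
.........................
.........................
.........................
.........................
......ggggggggggggggggggg
......gggggggggggggggg..g
purple n 27 mean xy at z=.03 [0.048 0.073 0.03 ] min [0.033 0.066] max [0.061 0.078]
```

Request:
{"method": "send_rows", "body": {
  "rows": [
    [0, 0, 0, 8],
    [0, 0, 0, 16],
    [0, 0, 0, 24],
    [0, 0, 0, 32],
    [0, 0, 0, 40]
  ]
}}

```text
time: 34.05
tool_pos: [0.7112, 0.1284, 0.3817]
tcp_rot: [0.7, -0.648, -0.245, -0.17]
ft_force: [0.8, 0.5, -3.8]
finger_gap: 0.146
```

Request:
{"method": "send_rows", "body": {
  "rows": [
    [0, 0, 0, 8],
    [0, 0, 0, 16],
    [0, 0, 0, 24],
    [0, 0, 0, 32],
    [0, 0, 0, 40]
  ]
}}

```text
time: 34.55
tool_pos: [0.7112, 0.1283, 0.3817]
tcp_rot: [0.742, -0.55, 0.012, -0.384]
ft_force: [-0.5, -0.3, -5.5]
finger_gap: 0.143
```

```bash
python3 loc.py 13
```

```text
t 34.55 tilt 34.4 low dir 134 p [0.711 0.128 0.382] j6 -0.87 F [-0.5 -0.3 -5.5] gap 0.143
top (left=-x, top=+y)
.gg.........g.ggg........
............ggggg........
...ggg.....g.gggg......g.
ggWWgg...................
.ggg.......g........gg...
.gggg......gggggg......gg
..ggg......gg........ggg.
....gg.GGGggg............
......GGGG...............
......GGGG...............
......GGGG...............
......GGGG...............
......GGGG...............
......GGGG...............
......GGGG...............
......GGGG...............
......ggggg..............
........gggg.............
.........ggggggg.........
side (left=-x, top=+y)
YYYYYYYYY....gggggWgPPPPP
YYYYYYYY.ggggggggPPPPPPPP
YYYYYYY..ggggW..PPPPPPPP.
YYY...Yg.........PPPP..gg
.....gYY.............gggg
......YG..............ggg
...g.................gggg
..g..................gggg
.g..g................gggg
gg.g.................gggg
g.gg.................gggg
ggggg.................ggg
gggg.................gggg
gggg.................gggg
gggg.................ggg.
gggg.................gggg
gggg..............gggWW..
gg.......................
........ggggggggg........
purple n 125 mean xy at z=.03 [0.034 0.072 0.03 ] min [0.006 0.05 ] max [0.061 0.095]
```

Request:
{"method": "send_rows", "body": {
  "rows": [
    [0, 0, 0, 0],
    [0, 0, 0, 0],
    [0, 0, 0, 0],
    [0, 0, 0, 0],
    [0, 0, 0, 0]
  ]
}}

```text
time: 35.15
tool_pos: [0.7112, 0.1283, 0.3817]
tcp_rot: [0.742, -0.55, 0.011, -0.383]
ft_force: [0.3, 0.2, -3.5]
finger_gap: 0.145
```

```bash
python3 loc.py 14 | sed -n '1p;22,34p;42p'; python3 - <<'E'
from h import *
c=load('s14');im=c['image']; print(c['image'].shape)
s,p,r=pose(); M=r.as_matrix(); up=-M[:,1]; tx=M[:,2]; ty=np.cross(up,tx); o=p-.0188*M[:,1]-.115*up; B=np.array([tx,ty,up])
for q in [(-.046,.076,.018),(-.019,.078,.03),(.007,.077,.03),(.03,.077,.03),(-.065,.095,.045),(.065,.095,.045)]: print(q,np.round(proj(c,o+np.array(q)@B),1))
for v in range(98,126,2): print(v,' '.join('%3d/%3d/%3d'%tuple(im[v,u][::-1]) for u in range(338,362,2)))
E
```

```text
t 35.15 tilt 34.4 low dir 134 p [0.711 0.128 0.382] j6 -0.88 F [ 0.3  0.2 -3.5] gap 0.145
side (left=-x, top=+y)
YYYYYYYYYgggWW....PPPPPPP
YYYYYY..ggg....PPPPPPPPPP
YYYYYYYggg....PPPPPPPP..g
YYY..gY.........PPP..gggg
g.....YY.............gggg
......Y..............gggg
.g.g..................ggg
g...g................gggg
g..g.................gggg
..gg.................gggg
...g.................gggg
gggg.................gggg
purple n 128 mean xy at z=.03 [0.026 0.073 0.03 ] min [-0.003  0.052] max [0.054 0.096]
(400, 640, 3)
(-0.046, 0.076, 0.018) [344.6 121.1]
(-0.019, 0.078, 0.03) [343.7 110.8]
(0.007, 0.077, 0.03) [345.7 103.7]
(0.03, 0.077, 0.03) [347.1  97.6]
(-0.065, 0.095, 0.045) [332.3 121.3]
(0.065, 0.095, 0.045) [341.1  86.3]
98  60/ 84/ 99  55/ 70/ 75 118/ 61/198 130/ 49/219 115/ 48/192 136/ 60/221  77/ 43/121  93/ 43/152  71/ 60/107  52/ 64/ 68  64/ 82/ 93  63/ 80/ 91
100  62/ 79/ 90  58/ 71/ 79  51/ 66/ 65  58/ 38/ 86  66/ 39/100  74/ 42/115  78/ 42/124  87/ 43/138  94/ 57/152  79/109/119  78/104/119  79/104/119
102  83/ 91/ 99  56/ 69/ 78  58/ 72/ 80  56/ 56/ 78  71/ 41/110
[... 1012 characters left out ...]
 142/128/111 186/159/ 75 121/113/ 90  71/ 79/ 81  37/ 52/ 74  41/ 54/ 69  45/ 53/ 63  47/ 55/ 63  49/ 56/ 64
118 205/170/ 33 211/174/ 28 209/172/ 22 190/157/ 30 175/145/ 31  91/ 83/ 56  42/ 51/ 64  49/ 56/ 64  50/ 57/ 65  50/ 58/ 65  49/ 57/ 64  50/ 57/ 64
120 163/135/ 38 155/129/ 38 157/130/ 37 159/132/ 36 160/133/ 37 170/140/ 33  62/ 64/ 65  46/ 55/ 64  49/ 56/ 64  49/ 56/ 65  51/ 58/ 66  50/ 57/ 65
122 158/132/ 37 160/133/ 38 161/133/ 38 161/133/ 39 161/133/ 38 162/135/ 37 150/126/ 43  45/ 54/ 66  49/ 55/ 64  48/ 55/ 64  48/ 56/ 64  49/ 56/ 65
124 160/133/ 37 160/133/ 37 160/132/ 38 160/132/ 37 160/133/ 38 160/133/ 38 164/135/ 35 112/ 98/ 55  42/ 51/ 65  49/ 56/ 65  49/ 57/ 65  49/ 56/ 65
```

Request:
{"method": "send_rows", "body": {
  "rows": [
    [0, 0, 0, 0],
    [0, 0, 0, 0],
    [0, 0, 0, 0],
    [0, 0, 0, 0],
    [0, 0, 0, 0]
  ]
}}

```text
time: 35.75
tool_pos: [0.7112, 0.1284, 0.3818]
tcp_rot: [0.742, -0.55, 0.011, -0.383]
ft_force: [1.1, -0.2, -4.5]
finger_gap: 0.145
```

```bash
cat > fit.py <<'E'
from h import *
import sys
def mask(c):
    im=c['image'].astype(int); m=((im[...,0]>im[...,1]+25)&(im[...,2]>im[...,1]+10)).astype(np.uint8); m[:60]=0; m[200:]=0
    return m
def fit(f):
    c=load(f) if f in ('s13','s14') else snap('side',f)
    s,p,r=pose(); M=r.as_matrix(); up=-M[:,1]; tx=M[:,2]; ty=np.cross(up,tx); o=p-.0188*M[:,1]-.115*up; B=np.array([tx,ty,up])
    m=mask(c); k,l,st,ce=cv2.connectedComponentsWithStats(m); i=1+st[1:,4].argmax(); m=(l==i).astype(np.uint8); print(f,'t',s['time'],'purple',st[i],ce[i].round(1))
    t=np.linspace(0,2*np.pi,40); best=[]
    for name in('stand','lieX','lieY'):
      for x in np.arange(-.05,.05,.004):
        for y in np.arange(.0,.08,.004):
            a,b,h=.014*np.cos(t),.014*np.sin(t),np.full(40,.013)
            C=np.r_[np.c_[a,b,h],np.c_[a,b,-h]]
            C=C[:,{'stand':[0,1,2],'lieX':[2,0,1],'lieY':[0,2,1]}[name]]+[x,y,.004+(.013 if name=='stand' else .014)]
            P=np.array([proj(c,o+q@B) for q in C]); hull=cv2.convexHull(P.astype(np.float32)); g=np.zeros_like(m); cv2.fillConvexPoly(g,np.round(hull).astype(np.int32),1)
            best.append(((g&m).sum()/(g|m).sum(),name,round(x,3),round(y,3)))
    best.sort(reverse=True); print(best[:3],[b for b in best if b[1]!=best[0][1]][:1])
for f in sys.argv[1:]: fit(f)
E
python3 fit.py s13 s14 s15
```

```text
s13 t 35.75 purple [343  90  13  14 125] [349.1  96. ]
[(np.float64(0.7116564417177914), 'stand', np.float64(0.046), np.float64(0.076)), (np.float64(0.6790123456790124), 'stand', np.float64(0.042), np.float64(0.076)), (np.float64(0.6790123456790124), 'lieY', np.float64(0.046), np.float64(0.076))] [(np.float64(0.6790123456790124), 'lieY', np.float64(0.046), np.float64(0.076))]
s14 t 35.75 purple [342  92  13  14 128] [348.2  98.4]
[(np.float64(0.676829268292683), 'stand', np.float64(0.034), np.float64(0.076)), (np.float64(0.6666666666666666), 'stand', np.float64(0.038), np.float64(0.076)), (np.float64(0.6666666666666666), 'lieY', np.float64(0.038), np.float64(0.076))] [(np.float64(0.6666666666666666), 'lieY', np.float64(0.038), np.float64(0.076))]
s15 t 35.8 purple [342  92  13  14 128] [348.2  98.4]
[(np.float64(0.6871165644171779), 'stand', np.float64(0.034), np.float64(0.076)), (np.float64(0.676829268292683), 'stand', np.float64(0.038), np.float64(0.076)), (np.float64(0.6666666666666666), 'lieY', np.float64(0.038), np.float64(0.076))] [(np.float64(0.6666666666666666), 'lieY', np.float64(0.038), np.float64(0.076))]
```

Request:
{"method": "send_rows", "body": {
  "rows": [
    [0, 0, 0, 6],
    [0, 0, 0, 14],
    [0, 0, 0, 22],
    [0, 0, 0, 30],
    [0, 0, 0, 38]
  ]
}}

```text
time: 36.3
tool_pos: [0.7112, 0.1283, 0.3817]
tcp_rot: [0.697, -0.394, 0.254, -0.542]
ft_force: [-0.2, -0.4, -4.5]
finger_gap: 0.14
```

```bash
sed -i 's/np.arange(-.05,.05,.004)/np.arange(-.05,.051,.005)/; s/np.arange(.0,.08,.004)/np.arange(-.08,.081,.005)/' fit.py; python3 fit.py s16
```

```text
s16 t 36.35 purple [350  86  13  14 126] [355.7  92.3]
[(np.float64(0.8145695364238411), 'stand', np.float64(0.005), np.float64(0.08)), (np.float64(0.75), 'lieX', np.float64(0.005), np.float64(0.08)), (np.float64(0.7419354838709677), 'lieY', np.float64(0.005), np.float64(0.08))] [(np.float64(0.75), 'lieX', np.float64(0.005), np.float64(0.08))]
```

Request:
{"method": "send_rows", "body": {
  "rows": [
    [0, 0, 0, 6],
    [0, 0, 0, 14],
    [0, 0, 0, 22],
    [0, 0, 0, 26],
    [0, 0, 0, 28]
  ]
}}

```text
time: 36.85
tool_pos: [0.7112, 0.1284, 0.3818]
tcp_rot: [-0.613, 0.249, -0.418, 0.623]
ft_force: [-0.0, 0.2, -4.6]
finger_gap: 0.145
```

```bash
python3 fit.py s17; sed -i "s/load(f\[0\]+n) if n=='10' else snap(f,f\[0\]+n)/snap(f,f[0]+n)/" loc.py; python3 loc.py 18
```

```text
s17 t 36.9 purple [362  78  12  14 116] [368.1  84.3]
[(np.float64(0.7945205479452054), 'stand', np.float64(0.005), np.float64(0.08)), (np.float64(0.7837837837837838), 'lieY', np.float64(0.005), np.float64(0.08)), (np.float64(0.7808219178082192), 'lieY', np.float64(0.005), np.float64(0.075))] [(np.float64(0.7837837837837838), 'lieY', np.float64(0.005), np.float64(0.08))]
t 36.90 tilt 34.4 low dir -159 p [0.711 0.128 0.382] j6 0.29 F [-0.5  0.6 -4.6] gap 0.143
top (left=-x, top=+y)
Y.GGGGG...PPPPPP.........
WWGGGG.ggPPP..PPP........
WWgGGGGg..PPPPPP.........
YYYGGGYYYYYg.............
YYGGGGGYYYY..............
..GGGG...gg..............
..GGGGG..................
..Y.ggggg.......g........
.....g......ggg.g........
....gggg.....gg.g........
....gggg........g........
...ggggg........g........
....gG..........g........
Y..Y.........gg.g........
...........gg.g.g........
...GGG.........g.........
...GGG...................
..GGGGG..................
..GGGGG..................
purple n 135 mean xy at z=.03 [0.007 0.079 0.03 ] min [-0.011  0.065] max [0.024 0.093]
side (left=-x, top=+y)
YW...YgGGGGPPPPP.ggggggg.
WWWgWYYGGGG.PPPP.ggggggg.
WWWWWWgGGGGPPPPPP.gg.....
YgWWWWgGGGGPPPPP.........
YWWWWGYWggggPPPP.........
YYYYYYYY.gg..............
GYYYYYYY.gg..............
.........gg..............
........ggg..............
.........gg..............
.........ggg.............
.........ggg.............
.........ggg.............
.........gggg.g..........
g.........ggg............
..........ggg............
.gg.ggg.gggggggggggggggg.
......g.g..g...ggggggggg.
.......gggggggggggggg.g.g
purple n 114 mean xy at z=.03 [0.008 0.062 0.03 ] min [-0.005  0.032] max [0.021 0.093]
```

Request:
{"method": "send_rows", "body": {
  "rows": [
    [0, 0, 0, 4],
    [0, 0, 0, 7],
    [0, 0, 0, 8],
    [0, 0, 0, 8],
    [0, 0, 0, 8]
  ]
}}

```text
time: 37.5
tool_pos: [0.7112, 0.1284, 0.3818]
tcp_rot: [-0.584, 0.206, -0.458, 0.638]
ft_force: [0.1, 0.6, -4.4]
finger_gap: 0.146
```

```bash
python3 loc.py 19 | head -13; python3 fit.py s20
```

```text
t 37.50 tilt 34.4 low dir -151 p [0.711 0.128 0.382] j6 0.42 F [ 0.1  0.6 -4.4] gap 0.146
top (left=-x, top=+y)
YYgGG.GYYGGg.............
WWGGGGGYYYY..............
WWWGGGGgg.Y..............
YYYGGGGgggY..............
YYYGGGGY.YYg.............
.gGGGGG.PPPP.............
...GGGGP.PP..............
...GGG.PP................
...YgG.g........gg.......
....gggg....ggggg........
....gggg......gg.g.......
s20 t 37.65 purple [350 100  13  15 130] [355.8 107.6]
[(np.float64(0.8280254777070064), 'stand', np.float64(-0.05), np.float64(0.01)), (np.float64(0.8141025641025641), 'lieY', np.float64(-0.05), np.float64(0.01)), (np.float64(0.7701863354037267), 'stand', np.float64(-0.05), np.float64(0.015))] [(np.float64(0.8141025641025641), 'lieY', np.float64(-0.05), np.float64(0.01))]
```

The sleeve rolled off onto the -x wall and the spacer stayed in the corner. I'll swing back to the diagonal now.

Request:
{"method": "send_rows", "body": {
  "rows": [
    [0, 0, 0, -8],
    [0, 0, 0, -16],
    [0, 0, 0, -24],
    [0, 0, 0, -32],
    [0, 0, 0, -40]
  ]
}}

```text
time: 38.15
tool_pos: [0.7112, 0.1284, 0.3817]
tcp_rot: [0.706, -0.413, 0.229, -0.528]
ft_force: [-0.3, 0.9, -4.2]
finger_gap: 0.147
```

```bash
python3 loc.py 21; python3 fit.py s22
```

```text
t 38.15 tilt 34.4 low dir 168 p [0.711 0.128 0.382] j6 -0.28 F [-0.3  0.9 -4.2] gap 0.147
top (left=-x, top=+y)
WWgGGGGYYYYg.............
Wg.gGGGYYY......g........
.....G.YY....ggggg.......
...............ggg.......
.....GGYY........g.......
....gg..........gg.......
....ggggg........g.......
..G...ggg......ggg.......
.............g.g.g.......
...Yggggg........g.......
PP...GG.......gggg.......
PP.GGGG..................
PP.GGGG..................
...GGGG..................
...GGGG..................
...GGGG..................
...GGGG..................
...GGGG..................
..gggg.ggggg..g........gg
purple n 53 mean xy at z=.03 [-0.055 -0.023  0.03 ] min [-0.063 -0.035] max [-0.048 -0.011]
side (left=-x, top=+y)
YYYWWYYYYgggggggggggggg..
YY.WWYYY..g.ggggggggggg..
Y..WWYYY.................
...WYYYYY................
...YYYYYY................
...YYYYYY.............g..
...Y..YYY..............gg
...gg..................gG
...gg.................ggg
...PPP..............gggg.
...PPPP.............ggg..
g..PPP............ggggg..
...PP............gggg.g..
...P............gggg.....
g..............ggg.......
..............gggg.......
.g...g............g......
g........................
........ggggggggg........
purple n 63 mean xy at z=.03 [-0.046 -0.026  0.03 ] min [-0.053 -0.055] max [-0.035 -0.006]
s22 t 38.3 purple [360 110  13  10  65] [366.3 114.2]
[(np.float64(0.4117647058823529), 'lieX', np.float64(-0.045), np.float64(-0.015)), (np.float64(0.39634146341463417), 'lieY', np.float64(-0.045), np.float64(-0.02)), (np.float64(0.3935483870967742), 'lieX', np.float64(-0.035), np.float64(-0.01))] [(np.float64(0.39634146341463417), 'lieY', np.float64(-0.045), np.float64(-0.02))]
```

Request:
{"method": "send_rows", "body": {
  "rows": [
    [0, 0, 0, -8],
    [0, 0, 0, -17],
    [0, 0, 0, -25],
    [0, 0, 0, -33],
    [0, 0, 0, -41]
  ]
}}

```text
time: 38.8
tool_pos: [0.7112, 0.1284, 0.3817]
tcp_rot: [0.741, -0.571, -0.03, -0.352]
ft_force: [0.1, -0.2, -5.2]
finger_gap: 0.147
```

Request:
{"method": "send_rows", "body": {
  "rows": [
    [0, 0, 0, -6],
    [0, 0, 0, -9],
    [0, 0, 0, -9],
    [0, 0, 0, -9],
    [0, 0, 0, -9]
  ]
}}

```text
time: 39.3
tool_pos: [0.7112, 0.1284, 0.3818]
tcp_rot: [0.737, -0.596, -0.087, -0.307]
ft_force: [-0.7, 0.4, -5.2]
finger_gap: 0.142
```

```bash
python3 loc.py 23; python3 fit.py s24
```

```text
t 39.30 tilt 34.4 low dir 119 p [0.711 0.128 0.382] j6 -1.14 F [-0.7  0.4 -5.2] gap 0.142
top (left=-x, top=+y)
.........................
g....g.ggWg..............
ggggggggggg..............
.....g.YY................
.....gggg......ggggggg...
.....gg..................
PP..PgggGGGgggg..........
.PPPPPgg.GGGg............
...P....GGGG.............
........GGGG.............
........GGG..............
........GGGG.............
........GGGG.............
........GGG..............
........GGGG.............
........WWWg.............
........gggg.............
..........ggg............
........gggggggg.........
purple n 96 mean xy at z=.03 [-0.047  0.02   0.03 ] min [-0.063  0.007] max [-0.034  0.033]
side (left=-x, top=+y)
YYYYYYYY.............gggg
YYYYYYYYg.............ggg
YYYYYYYg.............gggg
YYYYYYYG.............gggg
.....................gggg
...g.g.P.............gggg
....gg.P.............gggg
...g..................ggg
g...g................gggg
.gggg................gggg
.gggg...............ggggg
ggggg................gggg
ggggg...............ggggg
g.ggg................gggg
ggggg.................gg.
ggggg................g.gg
gggg.................gggg
ggggg..............gggggg
...........g..g..........
purple n 13 mean xy at z=.03 [-0.037  0.028  0.03 ] min [-0.041  0.018] max [-0.033  0.035]
s24 t 39.45 purple [360 111   7   4  13] [362.5 112.5]
[(np.float64(0.0962962962962963), 'lieY', np.float64(-0.005), np.float64(0.04)), (np.float64(0.09285714285714286), 'lieY', np.float64(-0.01), np.float64(0.025)), (np.float64(0.09219858156028368), 'lieY', np.float64(-0.015), np.float64(0.025))] [(np.float64(0.08441558441558442), 'stand', np.float64(-0.005), np.float64(0.035))]
```

Request:
{"method": "send_rows", "body": {
  "rows": [
    [0, 0, 0, -8],
    [0, 0, 0, -16],
    [0, 0, 0, -24],
    [0, 0, 0, -32],
    [0, 0, 0, -40]
  ]
}}

```text
time: 39.95
tool_pos: [0.7112, 0.1284, 0.3817]
tcp_rot: [-0.662, 0.665, 0.336, 0.082]
ft_force: [-0.1, -0.6, -4.4]
finger_gap: 0.149
```

Request:
{"method": "send_rows", "body": {
  "rows": [
    [0, 0, 0, -6],
    [0, 0, 0, -11],
    [0, 0, 0, -13],
    [0, 0, 0, -13],
    [0, 0, 0, -13]
  ]
}}

```text
time: 40.45
tool_pos: [0.7112, 0.1284, 0.3817]
tcp_rot: [-0.62, 0.67, 0.408, 0.007]
ft_force: [-0.1, 0.0, -5.2]
finger_gap: 0.145
```

```bash
python3 loc.py 25
```

```text
t 40.45 tilt 34.4 low dir 66 p [0.711 0.128 0.382] j6 -2.07 F [-0.1  0.  -5.2] gap 0.145
top (left=-x, top=+y)
Y............gggWWg...gg.
Y............gggWWWW....g
Y.g..........gggWWWWWW...
Y............gWWggWWWWWWg
...gg...YYY...........gg.
.......gggggggg.....ggggg
.ggg..PP....gg......ggg..
..PPPPP.....ggggGGGgg....
...............GGGG......
................GGG......
................GGG......
................GGG......
...............GGGG......
...............GGGG......
................GGG......
................GGG......
...............gggg......
............ggggg........
..........gggggg.........
purple n 70 mean xy at z=.03 [-0.037  0.019  0.03 ] min [-0.053  0.009] max [-0.024  0.032]
side (left=-x, top=+y)
YYYYYYYYYYYY.....gg.g....
YYYYYYYYYYYYYYY..ggg.....
YYYYYYYY.Y..g..g..gggg...
YYYYYYYY.............gggg
YYYYYY.................gg
.YYYYYg.W................
...gYYPPPP.g.............
.....PPPPPP..............
......PPPPP..............
.........................
.........................
.........................
.........................
.........................
.........................
.........................
.........................
......................g..
........................g
purple n 69 mean xy at z=.03 [-0.031  0.028  0.03 ] min [-0.046  0.015] max [-0.016  0.042]
```

Request:
{"method": "send_rows", "body": {
  "rows": [
    [0, 0, 0, -2],
    [0, 0, 0, -3],
    [0, 0, 0, -3],
    [0, 0, 0, -3],
    [0, 0, 0, 2]
  ]
}}

```text
time: 41.05
tool_pos: [0.7112, 0.1284, 0.3817]
tcp_rot: [-0.627, 0.67, 0.397, 0.019]
ft_force: [0.2, -0.8, -5.2]
finger_gap: 0.144
```

```bash
sed -i "s/in('top','side')/in('side',)/" loc.py; python3 loc.py 26
```

```text
t 41.05 tilt 34.4 low dir 68 p [0.711 0.128 0.382] j6 -2.04 F [ 0.2 -0.8 -5.2] gap 0.144
side (left=-x, top=+y)
YYYYYYYYYYYY....ggggg...g
YYYYYYYYYYYYYYYg.ggg..g..
YYYYYYY..g.......gggggPPP
YYYYYYYY.............gggg
YYYYYYg.................g
.YYYYYg..................
....YY...................
.........................
.........................
.........................
.........................
.........................
.........................
.........................
.........................
.........................
.........................
......................g..
.........................
purple n 25 mean xy at z=.03 [0.051 0.077 0.03 ] min [0.037 0.069] max [0.062 0.082]
```

Request:
{"method": "send_rows", "body": {
  "rows": [
    [0, 0, 0, 8],
    [0, 0, 0, 17],
    [0, 0, 0, 25],
    [0, 0, 0, 34],
    [0, 0, 0, 42]
  ]
}}

```text
time: 41.6
tool_pos: [0.7112, 0.1284, 0.3818]
tcp_rot: [0.728, -0.617, -0.141, -0.262]
ft_force: [0.2, -1.2, -5.1]
finger_gap: 0.144
```

Request:
{"method": "send_rows", "body": {
  "rows": [
    [0, 0, 0, 8],
    [0, 0, 0, 17],
    [0, 0, 0, 25],
    [0, 0, 0, 34],
    [0, 0, 0, 42]
  ]
}}

```text
time: 42.1
tool_pos: [0.7112, 0.1284, 0.3817]
tcp_rot: [0.73, -0.481, 0.131, -0.467]
ft_force: [-0.0, -0.2, -4.4]
finger_gap: 0.143
```

Request:
{"method": "send_rows", "body": {
  "rows": [
    [0, 0, 0, 3],
    [0, 0, 0, 5],
    [0, 0, 0, 6],
    [0, 0, 0, 6],
    [0, 0, 0, 6]
  ]
}}

```text
time: 42.6
tool_pos: [0.7112, 0.1284, 0.3817]
tcp_rot: [0.723, -0.456, 0.169, -0.491]
ft_force: [0.1, -0.5, -3.9]
finger_gap: 0.143
```

```bash
sed -i "s/in('side',)/in('top','side')/" loc.py; python3 loc.py 27; python3 fit.py s28
```

```text
t 42.60 tilt 34.4 low dir 159 p [0.711 0.128 0.382] j6 -0.45 F [ 0.1 -0.5 -3.9] gap 0.143
top (left=-x, top=+y)
..gg.GGgggP....g.gg......
.........................
..YY..GggY......gg.......
......GYYYG.......g......
......gYYYY......g.......
......ggYY.......g.......
........g.......ggg......
.....ggggg.....ggg.......
.....Gggggg.......g......
.....GG...........g......
....GGGG.................
...GGGGG.................
...GGGGG.................
...GGGG..................
...GGGGG.................
...GGGGG.................
....GGGG.................
...g..gggg...............
........gggg.........g.gg
purple n 3 mean xy at z=.03 [-0.006  0.089  0.03 ] min [-0.007  0.087] max [-0.005  0.09 ]
side (left=-x, top=+y)
YYYYYYYYggg.PPPPPP.....gg
YYYYWggggg.PPPPPP......gg
Y...WggWWPPPPPP.......g..
Y..gY....PPPPP........g..
...YYYYY.................
...gYYYYY................
.g..YYYY..............g..
gg....................ggg
g......................g.
g.......................g
......................ggg
.....................gggg
g...................ggggg
gg.................gggg..
g................gggg....
g...............ggg.....g
gg.............ggg.......
.........................
........ggggggggg........
purple n 122 mean xy at z=.03 [-0.003  0.069  0.03 ] min [-0.024  0.042] max [0.02  0.096]
s28 t 42.75 purple [345  91  13  14 123] [351.2  97.5]
[(np.float64(0.831081081081081), 'stand', np.float64(0.005), np.float64(0.08)), (np.float64(0.7169811320754716), 'stand', np.float64(0.01), np.float64(0.08)), (np.float64(0.70625), 'lieY', np.float64(0.005), np.float64(0.08))] [(np.float64(0.70625), 'lieY', np.float64(0.005), np.float64(0.08))]
```

Request:
{"method": "send_rows", "body": {
  "rows": [
    [0, 0, 0, 8],
    [0, 0, 0, 16],
    [0, 0, 0, 25],
    [0, 0, 0, 33],
    [0, 0, 0, 41]
  ]
}}

```text
time: 43.25
tool_pos: [0.7112, 0.1284, 0.3817]
tcp_rot: [-0.616, 0.253, -0.413, 0.621]
ft_force: [0.1, -0.6, -4.6]
finger_gap: 0.143
```

Request:
{"method": "send_rows", "body": {
  "rows": [
    [0, 0, 0, 4],
    [0, 0, 0, 5],
    [0, 0, 0, 5],
    [0, 0, 0, 5],
    [0, 0, 0, 5]
  ]
}}

```text
time: 43.75
tool_pos: [0.7112, 0.1284, 0.3817]
tcp_rot: [-0.598, 0.227, -0.439, 0.631]
ft_force: [0.9, 0.3, -5.3]
finger_gap: 0.147
```

```bash
python3 loc.py 29 | head -22
```

```text
t 43.75 tilt 34.4 low dir -155 p [0.711 0.128 0.382] j6 0.36 F [ 0.9  0.3 -5.3] gap 0.147
top (left=-x, top=+y)
Y.GGGGGYYYY..............
WWYGGGGG..Yg.............
WWWGGGGgggg..............
YYYGGGGgPPPPP............
YYYGGGGPPPY.PPP..........
.g.GGGG.PPPPP............
...GGGG..................
...GGGG.....g.ggg........
..Ggggggg...g.g.g........
................g........
....gggg......g.g........
....gggg........g........
....g.G.........g........
.Y.YGGG.......gggg.......
................g........
..G.GG..g...gg..g........
...GGG...................
..GGGGG..................
..GGGGG..................
purple n 127 mean xy at z=.03 [-0.004  0.048  0.03 ] min [-0.021  0.033] max [0.014 0.062]
```

The sleeve is rolling off over the bolt right now, and the bolt is still at the +y wall. I'll return immediately.

Request:
{"method": "send_rows", "body": {
  "rows": [
    [0, 0, 0, -3],
    [0, 0, 0, -10],
    [0, 0, 0, -18],
    [0, 0, 0, -26],
    [0, 0, 0, -34]
  ]
}}

```text
time: 44.35
tool_pos: [0.7112, 0.1284, 0.3817]
tcp_rot: [0.701, -0.403, 0.243, -0.536]
ft_force: [-0.0, -1.1, -4.4]
finger_gap: 0.145
```

```bash
python3 loc.py 30
```

```text
t 44.35 tilt 34.4 low dir 171 p [0.711 0.128 0.382] j6 -0.24 F [-0.  -1.1 -4.4] gap 0.145
top (left=-x, top=+y)
Y.gGGGGYYYY..............
WW.GGGYYYYYg.............
....GGGYY....g.gg........
...............g.g.......
....GGGYY.....gggg.......
....ggG..........g.......
....ggg..........g.......
....gWggg.....gg.g.......
.................g.......
...Gggggg....g.g.g.......
.....GG.......gggg.......
...GGGG..................
...GGGG..................
...GGGG..................
..GGGGG..................
...GGGG..................
...GGGG..................
...GGGG..................
..gggggggggg...........gg
side (left=-x, top=+y)
YYYGGYYYY.gggggggggggg.GG
Yg.WWYYY..gggggggggggg..G
G.gWWYYYY...............G
..WWYYYY.............g..G
..g..YYYY............g.GG
..gggYYYY..............gW
..gg.YYYY.............g.g
...PPP.g.............ggG.
..PPPPP.............gggg.
..PPPP...g.........ggggg.
...PP..............gggg..
...PP.............ggg....
..PP.............ggg.....
................gggg..g..
...............ggg....g..
..............ggg........
.g...g..............g....
.........................
........ggggggggg........
purple n 72 mean xy at z=.03 [-0.046 -0.011  0.03 ] min [-0.054 -0.04 ] max [-0.035  0.012]
```

Request:
{"method": "send_rows", "body": {
  "rows": [
    [0, 0, 0, -8],
    [0, 0, 0, -17],
    [0, 0, 0, -25],
    [0, 0, 0, -34],
    [0, 0, 0, -42]
  ]
}}

```text
time: 44.95
tool_pos: [0.7112, 0.1284, 0.3818]
tcp_rot: [0.742, -0.568, -0.024, -0.357]
ft_force: [0.3, -0.1, -4.1]
finger_gap: 0.145
```

Request:
{"method": "send_rows", "body": {
  "rows": [
    [0, 0, 0, -4],
    [0, 0, 0, -8],
    [0, 0, 0, -9],
    [0, 0, 0, -9],
    [0, 0, 0, -9]
  ]
}}

```text
time: 45.45
tool_pos: [0.7112, 0.1284, 0.3818]
tcp_rot: [0.738, -0.593, -0.081, -0.312]
ft_force: [0.9, 1.0, -5.5]
finger_gap: 0.146
```

```bash
python3 loc.py 31
```

```text
t 45.45 tilt 34.4 low dir 120 p [0.711 0.128 0.382] j6 -1.12 F [ 0.9  1.  -5.5] gap 0.146
top (left=-x, top=+y)
..............g..........
g......gWg...............
ggggggggggg..............
.....g.YG................
...gggggg......ggggggg...
.....gg..................
PP..PgggGGGgggg..........
PPPPPPggGGGgg............
........GGGG.............
........GGG..............
........GGG..............
........GGGG.............
........GGG..............
........GGGG.............
........GGG..............
.......ggGGg.............
........gggg.............
.........gggg............
........gggggggg.........
purple n 94 mean xy at z=.03 [-0.046  0.02   0.03 ] min [-0.062  0.007] max [-0.032  0.033]
side (left=-x, top=+y)
YYYYYYYYgY............g.g
YYYYYYYY..............ggg
YYYYYYY..............gggg
YYYYYYY.g............g.gg
g....................gggg
.....g.P.............gggg
.....g.PP............gggg
...gg.PP.............gg.g
g.ggg.................ggg
gg..g................gggg
g.ggg................gggg
ggggg................gggg
.gggg................gggg
gggg.................gggg
ggggg................gggg
gggg.................gggg
ggggg................gggg
ggggg..............gggggg
g..........g...g.........
purple n 17 mean xy at z=.03 [-0.037  0.027  0.03 ] min [-0.041  0.017] max [-0.033  0.037]
```

Request:
{"method": "send_rows", "body": {
  "rows": [
    [0, 0, 0, 2],
    [0, 0, 0, 5],
    [0, 0, 0, 7],
    [0, 0, 0, 8],
    [0, 0, 0, 8]
  ]
}}

```text
time: 46.05
tool_pos: [0.7112, 0.1284, 0.3818]
tcp_rot: [0.741, -0.57, -0.029, -0.352]
ft_force: [-0.2, -0.2, -5.3]
finger_gap: 0.144
```

Request:
{"method": "send_rows", "body": {
  "rows": [
    [0, 0, 0, 0],
    [0, 0, 0, 0],
    [0, 0, 0, 0],
    [0, 0, 0, 0],
    [0, 0, 0, 0]
  ]
}}

```text
time: 46.55
tool_pos: [0.7112, 0.1284, 0.3818]
tcp_rot: [0.741, -0.57, -0.029, -0.352]
ft_force: [0.9, 0.3, -4.6]
finger_gap: 0.142
```

```bash
python3 loc.py 32 | grep -v '^[.gGYWP ]*$'; python3 -c "
from h import *
s=status.observe(); print(np.abs(s['dq']).max(),s['time']); print(job_done())"
```

```text
t 46.55 tilt 34.4 low dir 128 p [0.711 0.128 0.382] j6 -0.99 F [ 0.9  0.3 -4.6] gap 0.142
top (left=-x, top=+y)
purple n 59 mean xy at z=.03 [-0.046  0.016  0.03 ] min [-0.06   0.007] max [-0.032  0.028]
side (left=-x, top=+y)
purple n 18 mean xy at z=.03 [-0.037  0.028  0.03 ] min [-0.041  0.017] max [-0.032  0.038]
0.0012795652585545726 46.65
the job is handed in; nothing more can be done
None
```

I handed the job in at 46.65 s with every step done, but the three parts may not count as fully gathered in the yellow corner. They most likely sit in a row along the -x wall rather than bunched together.

- **Pin and mallet:** I used the smaller orange-faced mallet to press the red pin to its hard stop. A picture then showed it nearly flush with the housing. I set the mallet back standing about where it had been, and the clamp and other bench items were not touched.
- **Tilt:** The moves can't tip the tool directly, so I got the tilt by repeatedly asking for poses just beyond the arm's reach. An early empty-handed test and undoing it cost about 5 s. The tote then came back over the bench.
- **Last readings:** The tote hangs over the bench at a 34.4° tilt with the yellow corner lowest. The arm is still, and the wrist force of about 4.6 N matches the tote with all three parts still in it.
- **Parts (uncertain):** The spacer was last seen in the corner itself. The sleeve is the farthest out, its centre about 70 mm from the corner. The bolt I could only infer, between the other two and hidden by the wall.
- **What failed:** I swung the low side back and forth to pack them tighter. Each time the bolt and sleeve moved together and lined up again, so that did not work.

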